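Clamp a rail in the drilling jig with its T-head cam bar

TASK

Clamp the wooden rail in the drilling jig: push the loose cam bar, T head first and with its lever lying to the side above the rest pin, through the keyed holes of both cheeks until its hub is home, and let go of it. Then take it by the ball knob and swing the lever a quarter turn up against its stop pin, so that the cam presses the bush plate down on the rail. Leave the other things on the bench where they are.

Things in the scene. Friction and masses are not known exactly. Their poses are not given: they have to be found in the camera images.
- bar_handle (a point): Loose cam bar (187 mm long, 0.3 kg), at the middle of its wooden handle, on the bar's axis. Handle 78 mm long, 26 wide, 36 high, flat sides. x runs along the bar to its T head, y along its lever, z up as it lies (axis 18 mm above the bench, all level). Along x from here in mm: handle -38 to +40, hub +44 to +62, 20 mm round shaft to a tapered nose at +149. Balances at about x +37, y +6.
- bar_hub (a point): Centre of the front face of the bar's round hub (36 mm diameter, 18 mm thick), on the axis, 62 mm along x from bar_handle; axes as there. This face comes home against the jig's near cheek. From here in mm: the T head's rear side at x +66; a cam 14 mm wide and 12 mm thick at x +32, reaching 28 mm out to -y; the lever, a 12 mm rod along +y, at x -9.
- bar_knob (a point): Centre of the black 36 mm ball knob on the bar's lever, 100 mm from the bar's axis. Axes as for bar_handle; from bar_handle it is at x +53, y +100, z 0 mm.
- bar_head (a point): Centre of the bar's T head: a cross rod 12 mm thick with round ends, 60 mm long along y, on the axis at x +134 mm from bar_handle. Axes as for bar_handle.
- slot_mouth (a point): Centre of the keyed hole in the outer face of the drilling jig's near cheek, 81 mm above the bench. x: the way the bar is pushed in; y: the side where the lever must lie; z up. Both aluminium cheeks (12 mm thick, 90 wide, tops 115 mm above the bench) have this hole: a 23 mm bore with a level slot 66 mm wide, 15 mm high through it. The let-go bar sags a few mm at its handle.
- far_face (a point): Centre of the same hole in the outer face of the jig's far cheek, 64 mm along x from slot_mouth, axes as there. Behind this face the T head is free to turn, but only while the hub is within 2 mm of home.
- rest_pin (a point): Middle of the rest pin, 8 mm thick, sticking 18 mm out of the near cheek: at x -9, y +36, z -12.5 mm from slot_mouth, axes as there. The lever lies on it, nearly level, once the bar is let go.
- stop_pin (a point): Middle of the stop pin, 8 mm thick, sticking 18 mm out of the near cheek: at x -9, y -13, z +26 mm from slot_mouth, axes as there. The lever, swung from +y up to +z about the bar's axis, meets it at 97 degrees from level, just past upright. The last third of the swing needs about 3 to 10 N at the knob, for the cam then presses the plate down.
- drill_jig: The drilling jig, fixed to the bench: plywood base 134 x 144 x 15 mm with two upright aluminium cheeks, open at the top. Origin on the bench under its centre, midway between the cheeks; axes as for slot_mouth, which is at x -32, y 0, z +81 mm.
- bush_plate (a joint): The steel bush plate (36 x 140 x 8 mm) between the jig's cheeks, sprung on two guide posts: 0 = up, its top 59 mm above the bench; positive = pressed down (m). It touches the rail at 0.004; up to 10 N of spring force there.
- rail: The wooden rail (32 x 90 x 32 mm) that lies loose on the jig's base under the bush plate, along the jig's y. Origin at the centre of its underside.
- sanding_block: Bystander: cork sanding block, 66 x 110 x 33 mm, origin at the centre of its underside.
- spring_clamp: Bystander: black spring clamp, 62 x 111 x 23 mm, lying flat, origin at the centre of its underside.
- chisel: Bystander: wood chisel, 247 x 26 x 28 mm, origin at the centre of its underside.
- marker: Bystander: black and blue marker pen, 128 mm long, 18 mm thick, origin at the centre of its underside.
- screwdriver: Bystander: screwdriver with a red handle, 208 mm long, 26 x 29 mm thick, origin at the centre of its underside.

How it is judged:
By the outcome, as a careful person would: the job done as asked, in the order asked, and still so for the second after the job is handed in, with the robot touching nothing.
It also fails if it takes over 61 s, if anything falls off the work surface, if the arm or the gripper's body presses on something with over 40 N, if the wrist force passes 120 N, or if a joint passes its speed limit or range.

ROBOT

A 6-joint arm with a two-finger parallel gripper is mounted at the origin on a cart in front of the work surface, level with it; the furniture and walls round the work are solid. World frame = base frame: x ahead of the robot, y to its left, z up, the work surface at z = 0. Lengths are in m, angles in rad, forces in N, time in s.
With the tool pointing down it reaches from about 0.25 to 0.775 m from the base axis. Payload 4 kg.
Tool frame: the origin (TCP) lies between the finger pads; the fingertips stand 11 mm ahead of it and the grasp point (between the pads) lies 8 mm behind it; z points along the fingers, y is the direction in which the jaws open and shut (so a half turn about z gives the same grasp; the last joint's range is limited). The gripper opens to 94 mm and grips with 3 to 60 N. Pads are 16 mm wide; open, the fingers measure 119 mm over their backs; the gripper's body (75 mm by 177 mm) begins 78 mm behind the grasp point.
Start: joints at [-1.432, 0.087, 1.371, -0, 1.684, -0.103], TCP at [0.132, -0.534, 0.188] pointing down, gripper open.
Joint ranges: [-3.1, 3.1], [-0.76, 2.03], [0.27, 2.55], [-1.08, 4.22], [0.17, 2.65], [-2.57, 2.57]. Speed limits (rad/s): [2.79, 2.79, 3.14, 3.14, 3.14, 3.14].

INTERFACE

Orientations are given as a rotation vector (axis times angle).
In Python, from rig import telemetry, cams, bot gives the robot as it stands.
- The arm moves only by the tool move_arm, never from a script. Its argument "plan" is a list of rows, each a list of 6 numbers: the shift along the tool's x, y, z normalised to -1 to 1, where 1 is 0.1 m, then the turn, a rotation vector about the tool's x, y, z normalised to -1 to 1, where 1 is 0.1 rad. In form: [[dx, dy, dz, ax, ay, az], ...]. A call has exactly 5 rows; each row shifts and turns the pose as measured when the row begins, along the tool's axes as they then stand; what a row does not reach is not made up. A row lasts 1/10 s, in which the tool goes at most 50 mm and 8.59 degrees, less where a joint would pass 70% of its speed; a pose out of reach is approached as far as the arm can. A call with a number of a shift or a turn outside -1 to 1 is refused whole. A call with a gripper value outside its range is refused whole. "fingers" is the gripper command: -1 is shut, 1 is fully open, values between are in proportion, set as the call begins (left out, the last holds). The fingers move at their own pace and stop on an object; "squeeze" is the grip in N (left out, the last holds). Time passes only in rows, so rows that do not move let the fingers close, or fill a call up. It gives the time, the measured TCP pose, the force and the opening at its end, in the units of the state.
- telemetry.sense(): the state, without advancing time (a new reading comes with each control period).
- cams.read_camera(name): name is "scene" or "top" or "wrist"; returns a dict with "img" (400x640x3 uint8, blue, green, red), "fx", "fy", "cx", "cy" (pixels), "extrinsics" (4x4, takes a point from world to camera coordinates); the wrist camera has in their place "T_tool_cam" (4x4, takes a point from camera to tool coordinates, whose origin is the TCP and whose axes are the flange's). Camera axes: x right, y up, looking along -z (the intrinsics and any distortion apply to the point x, -y, -z); pixel columns grow to the right and rows downward; lengths in m; the calibration is good to about 2 mm. A picture is of the moment at which its call begins: read the wrist's pose just before it. There is no depth.
- bot.sign_off(): hands the job in, once; it reports no verdict.
The state is a dict: "time_s": time; "joints": joint angles; "joint_velocities": joint speeds; "tau": joint torques, N m; "position": TCP position; "tcp_rot": TCP orientation; "wrist_force": force on the tool from outside, world axes, zero at the start; "wrist_torque": the same for the moment, N m; "width": finger opening in m.
Only numpy, scipy, OpenCV 4.12 (cv2) and the standard library are available. Lean on these libraries where they do the work, as an engineer would, in place of code of your own. Each camera call takes 0.05 s, during which the arm holds its last target.

## Working session

There is one attempt and no reset: what is moved stays moved. The work goes in short steps, Python scripts to look and compute and a tool call to move; the robot and the scene stay as the last step left them, time stands still between calls to the robot, and variables do not carry over. Pictures are saved under pics/ and viewed, and the job is handed in when it is done.

Besides the shell and the picture viewer there is one more tool, called after ">>>" by a JSON object that holds its "op" and its "data", one argument or row to a line. move_arm: Moves the arm, as the interface text tells. Its arguments: {"type":"object","properties":{"plan":{"type":"array","items":{"type":"array","items":{"type":"number"}}},"fingers":{"type":"number"},"squeeze":{"type":"number"}},"required":["plan"]}

```bash
mkdir -p pics; ls
python3 - <<'E'
from rig import telemetry,cams
import cv2
s=telemetry.sense();print({k:s[k] for k in('time_s','position','tcp_rot','wrist_force','width')})
for n in('scene','top','wrist'):
    c=cams.read_camera(n);cv2.imwrite(f'pics/{n}0.png',c['img']);print(n,{k:c[k] for k in c if k!='img'})
E
```

```text
pics
{'time_s': 0.0, 'position': array([ 0.13160526, -0.5334195 ,  0.18692254]), 'tcp_rot': array([-3.11648231e+00, -3.78606226e-01,  6.34605213e-05]), 'wrist_force': array([ 0.07594245,  0.05490629, -0.12312394]), 'width': 0.09405437486287686}
scene {'fx': 396.49417160690405, 'fy': 396.49417160690405, 'cx': 320.49111329548697, 'cy': 204.79764583007716, 'extrinsics': array([[-7.55884173e-01, -6.54705171e-01, -5.05591852e-04,
         3.65830586e-01],
       [ 3.55762854e-01, -4.11390951e-01,  8.39160460e-01,
        -2.43620827e-01],
       [-5.49610688e-01,  6.34128239e-01,  5.43883689e-01,
        -1.16693144e+00],
       [ 0.00000000e+00,  0.00000000e+00,  0.00000000e+00,
         1.00000000e+00]])}
top {'fx': 460.367524242421, 'fy': 460.367524242421, 'cx': 312.4044912380369, 'cy': 205.39441731476717, 'extrinsics': array([[-0.01047646, -0.9998598 , -0.01306262, -0.01251182],
       [ 0.99177674, -0.01205632,  0.12741091, -0.48860639],
       [-0.12755054, -0.01162039,  0.991764  , -1.49193966],
       [ 0.        ,  0.        ,  0.        ,  1.        ]])}
wrist {'fx': 293.1980984276845, 'fy': 293.1980984276845, 'cx': 318.62656865795725, 'cy': 196.85998921732119, 'T_tool_cam': array([[ 1.63917966e-03,  9.63028795e-01,  2.69393492e-01,
         7.80309455e-02],
       [ 9.99998654e-01, -1.59717087e-03, -3.75123821e-04,
        -3.45057223e-04],
       [ 6.90123966e-05,  2.69393744e-01, -9.63030117e-01,
        -1.96774348e-01],
       [ 0.00000000e+00,  0.00000000e+00,  0.00000000e+00,
         1.00000000e+00]])}
```

View pics/scene0.png

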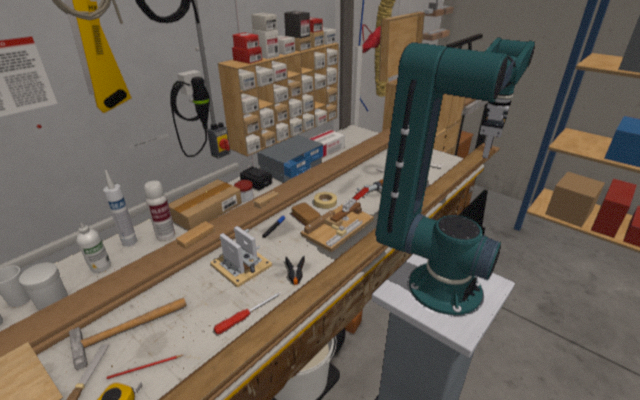

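View pics/top0.png

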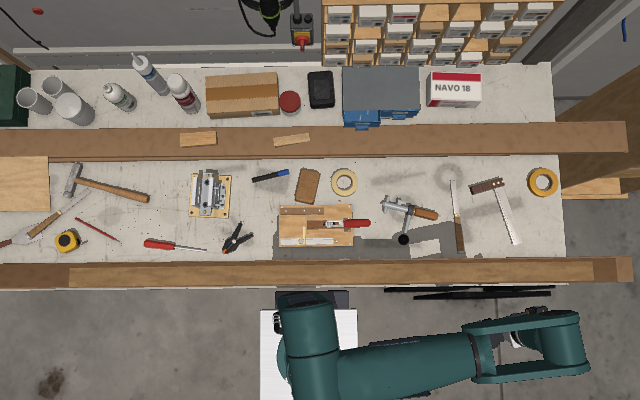

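View pics/wrist0.png

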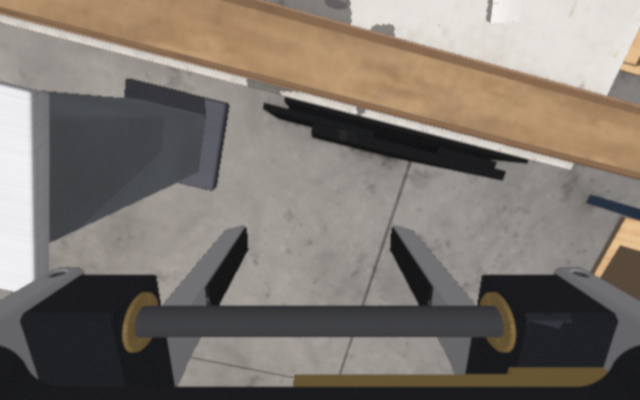

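Run:
```python
import cv2
i=cv2.imread('pics/top0.png')
cv2.imwrite('pics/c1.png',cv2.resize(i[185:255,370:450],None,fx=9,fy=8.5,interpolation=cv2.INTER_CUBIC)[:600])
cv2.imwrite('pics/c2.png',cv2.resize(i[160:225,175:255],None,fx=9,fy=9,interpolation=cv2.INTER_CUBIC))
i=cv2.imread('pics/scene0.png')
cv2.imwrite('pics/c3.png',cv2.resize(i[215:290,200:280],None,fx=8,fy=8,interpolation=cv2.INTER_CUBIC))
```

```text
(no output)
```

View pics/c1.png

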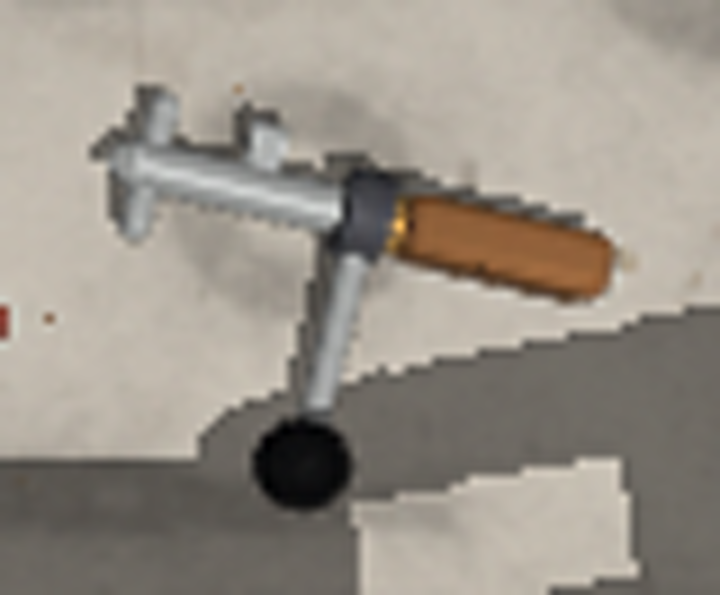

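View pics/c2.png

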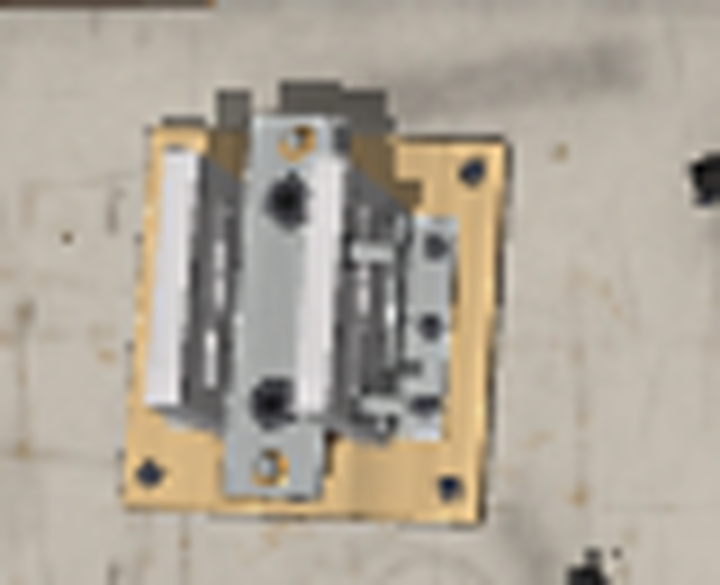

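View pics/c3.png

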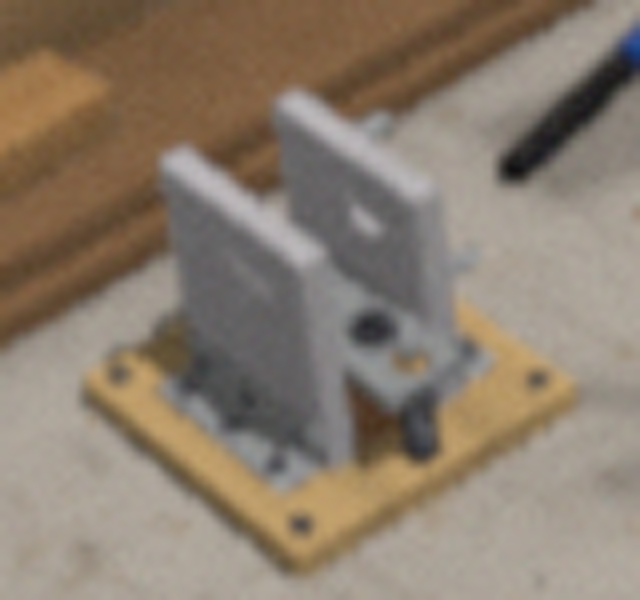

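```bash
cat > h.py <<'E'
import numpy as np,cv2
from scipy.spatial.transform import Rotation as R
def wpose(s):
    T=np.eye(4);T[:3,:3]=R.from_rotvec(s['tcp_rot']).as_matrix();T[:3,3]=s['position'];return T
def ray(c,u,v,Twt=None):
    d=np.array([(u-c['cx'])/c['fx'],-(v-c['cy'])/c['fy'],-1.])
    M=np.linalg.inv(c['extrinsics']) if 'extrinsics' in c else Twt@c['T_tool_cam']
    return M[:3,3],M[:3,:3]@d
def onz(c,u,v,z,Twt=None):
    o,d=ray(c,u,v,Twt);return o+d*(z-o[2])/d[2]
def proj(c,p,Twt=None):
    M=c['extrinsics'] if 'extrinsics' in c else np.linalg.inv(Twt@c['T_tool_cam'])
    q=M[:3,:3]@np.asarray(p)+M[:3,3];return np.array([c['cx']+c['fx']*q[0]/-q[2],c['cy']+c['fy']*q[1]/q[2]])
E
python3 - <<'E'
from h import *
from rig import telemetry,cams
c=cams.read_camera('top')
np.set_printoptions(precision=4,suppress=True)
k=onz(c,403.6,239.5,.018);h=onz(c,426.1,214.1,.018);t=onz(c,386.1,204.1,.018)
print(k,h,t,np.degrees(np.arctan2(*(t-h)[[1,0]])),np.linalg.norm(t-h))
a=onz(c,213.1,177.6,.115);b=onz(c,211.1,205.9,.115)
print(a,b,(a+b)/2,np.linalg.norm(a-b),np.degrees(np.arctan2(*(a-b)[[1,0]])))
E
```

```text
[ 0.3731 -0.3174  0.018 ] [ 0.4564 -0.3949  0.018 ] [ 0.4915 -0.2634  0.018 ] 75.05768204044388 0.13602877966902674
[0.57   0.2937 0.115 ] [0.4799 0.2984 0.115 ] [0.5249 0.2961 0.115 ] 0.09017684209555318 -3.0164629255687023
```

```bash
cat >> h.py <<'E'
def plan(s,pos,yaw,n):
    "tool down with tool x at heading yaw(deg); print n rows"
    T=wpose(s);y=np.radians(yaw)
    Rt=np.array([[np.cos(y),np.sin(y),0],[np.sin(y),-np.cos(y),0],[0,0,-1]]).T
    Rt=np.column_stack([[np.cos(y),np.sin(y),0],[np.sin(y),-np.cos(y),0],[0,0,-1]])
    rel=R.from_matrix(T[:3,:3].T@Rt).as_rotvec()
    p0=T[:3,3];rows=[]
    for i in range(n):
        Ri=T[:3,:3]@R.from_rotvec(rel*i/n).as_matrix()
        d=Ri.T@(np.asarray(pos)-p0)/n
        rows.append([round(float(x),3) for x in np.r_[d*10,rel/n*10]])
    print('shift mm',np.round(1000*T[:3,:3].T@(np.asarray(pos)-p0),1),'rel rad',np.round(rel,3))
    for i in range(0,n,5):print(rows[i:i+5])
E
python3 - <<'E'
from h import *
from rig import telemetry
s=telemetry.sense();plan(s,[.463,-.371,.17],75,15)
E
```

```text
shift mm [360.7 -78.5  17.5] rel rad [-1.000e-03 -1.000e-03 -1.067e+00]
[[0.24, -0.052, 0.012, -0.001, -0.001, -0.711], [0.244, -0.035, 0.012, -0.001, -0.001, -0.711], [0.245, -0.018, 0.012, -0.001, -0.001, -0.711], [0.246, -0.0, 0.012, -0.001, -0.001, -0.711], [0.245, 0.017, 0.012, -0.001, -0.001, -0.711]]
[[0.244, 0.035, 0.012, -0.001, -0.001, -0.711], [0.241, 0.052, 0.012, -0.001, -0.001, -0.711], [0.236, 0.069, 0.012, -0.001, -0.001, -0.711], [0.231, 0.085, 0.012, -0.001, -0.001, -0.711], [0.224, 0.102, 0.012, -0.001, -0.001, -0.711]]
[[0.216, 0.117, 0.012, -0.001, -0.001, -0.711], [0.207, 0.132, 0.012, -0.001, -0.001, -0.711], [0.197, 0.147, 0.012, -0.001, -0.001, -0.711], [0.187, 0.16, 0.012, -0.001, -0.001, -0.711], [0.175, 0.173, 0.012, -0.001, -0.001, -0.711]]
```

>>> {"op": "move_arm", "data": {
  "plan": [
    [0.24, -0.05, 0.01, 0, 0, -0.71],
    [0.24, -0.03, 0.01, 0, 0, -0.71],
    [0.24, -0.02, 0.01, 0, 0, -0.71],
    [0.24, 0, 0.01, 0, 0, -0.71],
    [0.24, 0.02, 0.01, 0, 0, -0.71]
  ],
  "fingers": 1
}}

```text
time_s: 0.7
position: [0.2406, -0.4799, 0.1802]
tcp_rot: [-2.995, -0.933, 0.001]
wrist_force: [0.5, 0.3, 0.0]
width: 0.094
```

>>> {"op": "move_arm", "data": {
  "plan": [
    [0.24, 0.04, 0.01, 0, 0, -0.71],
    [0.24, 0.05, 0.01, 0, 0, -0.71],
    [0.24, 0.07, 0.01, 0, 0, -0.71],
    [0.23, 0.08, 0.01, 0, 0, -0.71],
    [0.22, 0.1, 0.01, 0, 0, -0.71]
  ]
}}

```text
time_s: 1.2
position: [0.3537, -0.4212, 0.1735]
tcp_rot: [-2.771, -1.466, 0.0]
wrist_force: [-0.2, -0.1, -0.2]
width: 0.094
```

>>> {"op": "move_arm", "data": {
  "plan": [
    [0.22, 0.12, 0.01, 0, 0, -0.71],
    [0.21, 0.13, 0.01, 0, 0, -0.71],
    [0.2, 0.15, 0.01, 0, 0, -0.71],
    [0.19, 0.16, 0.01, 0, 0, -0.71],
    [0.17, 0.17, 0.01, 0, 0, -0.71]
  ]
}}

```text
time_s: 1.7
position: [0.4669, -0.36, 0.1665]
tcp_rot: [-2.451, -1.95, -0.001]
wrist_force: [-0.3, -0.0, 0.1]
width: 0.0935
```

```bash
cat > look.py <<'E'
import sys,pickle
from h import *
from rig import telemetry,cams
n=sys.argv[1]
s=telemetry.sense();c=cams.read_camera(sys.argv[2] if len(sys.argv)>2 else 'wrist')
cv2.imwrite(f'pics/{n}.png',c['img']);pickle.dump((s,c),open(f'pics/{n}.pkl','wb'))
print(s['time_s'],s['position'],s['tcp_rot'],s['wrist_force'],s['width'],s['joints'])
E
python3 look.py w1
python3 - <<'E'
from h import *
from rig import telemetry
s=telemetry.sense();plan(s,[.463,-.371,.17],75,5)
E
```

```text
1.7 [ 0.46692613 -0.3599518   0.16654212] [-2.45116021e+00 -1.94985401e+00 -1.34346052e-03] [-0.28737006 -0.02957237  0.07311103] 0.09349488903413837 [-0.75428162  0.18766727  1.30060005  0.00222391  1.66258442 -0.52725177]
shift mm [-14.5  -3.9  -4.1] rel rad [-0.005 -0.009  0.04 ]
[[-0.029, -0.008, -0.008, -0.01, -0.019, 0.081], [-0.029, -0.007, -0.008, -0.01, -0.019, 0.081], [-0.029, -0.007, -0.008, -0.01, -0.019, 0.081], [-0.029, -0.007, -0.008, -0.01, -0.019, 0.081], [-0.029, -0.007, -0.008, -0.01, -0.019, 0.081]]
```

View pics/w1.png

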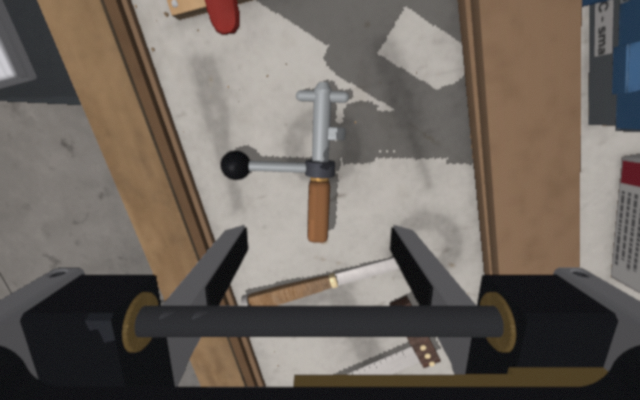

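Run:
```python
import cv2
i=cv2.imread('pics/w1.png')
cv2.imwrite('pics/w1c.png',cv2.resize(i[75:255,215:365],None,fx=4.4,fy=3.3,interpolation=cv2.INTER_CUBIC))
```

```text
(no output)
```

View pics/w1c.png

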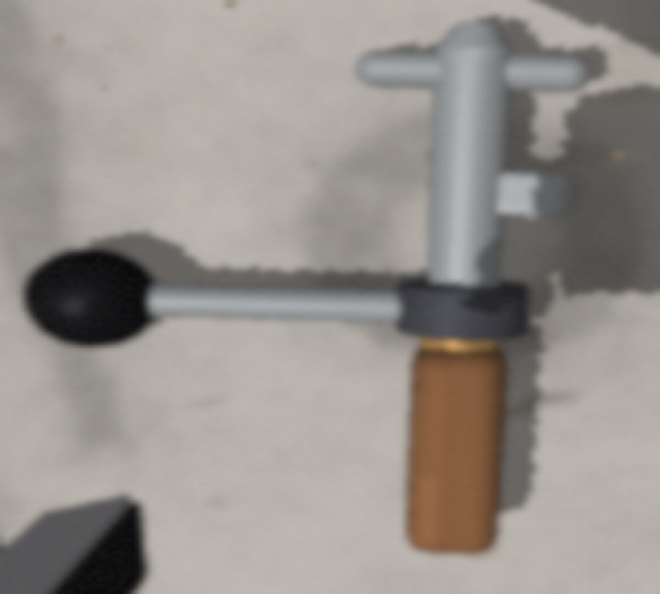

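```bash
cat > fitbar.py <<'E'
import pickle
from h import *
from scipy.optimize import least_squares
s,c=pickle.load(open('pics/w1.pkl','rb'));T=wpose(s)
P=lambda x,y:np.array([215+x/4.4,75+y/3.3])
obs=[((134,0,0),P(473,70)),((134,30,0),P(358,69)),((134,-30,0),P(588,71)),((53,100,0),P(90,297)),((-38,13,6),P(408,548)),((-38,-13,6),P(495,548)),((40,13,18),P(416,352)),((40,-13,18),P(504,352))]
def f(q,full=False):
    h=np.array([q[0],q[1],.018]);cs,sn=np.cos(q[2]),np.sin(q[2])
    r=[]
    for o,p in obs:
        o=np.array(o)/1000;w=h+[cs*o[0]-sn*o[1],sn*o[0]+cs*o[1],o[2]]
        r+=list(proj(c,w,T)-p)
    return r
q=least_squares(f,[.456,-.395,1.31],loss='soft_l1').x
print(q[:2],np.degrees(q[2]));print(np.round(np.reshape(f(q),(-1,2)),1))
E
python3 fitbar.py
```

```text
[ 0.45776682 -0.39303453] 75.28867833361083
[[-0.2 -0. ]
 [-0.9 -0.6]
 [ 0.5  0.6]
 [ 0.5  0.2]
 [-0.5 -0.7]
 [ 0.4 -0. ]
 [-1.4 -0.2]
 [ 1.4  0.6]]
```

Run:
```python
from h import *
from rig import telemetry
s=telemetry.sense();print(s['position']);plan(s,[.4634,-.3717,.06],75.3,5)
```

```text
[ 0.46994309 -0.35762466  0.16596876]
shift mm [-16.2  -2.8 105.8] rel rad [-0.005 -0.009  0.035]
[[-0.032, -0.006, 0.212, -0.01, -0.019, 0.07], [-0.032, -0.006, 0.212, -0.01, -0.019, 0.07], [-0.032, -0.006, 0.212, -0.01, -0.019, 0.07], [-0.031, -0.006, 0.212, -0.01, -0.019, 0.07], [-0.031, -0.006, 0.212, -0.01, -0.019, 0.07]]
```

>>> {"op": "move_arm", "data": {
  "plan": [
    [-0.04, -0.01, 0.21, -0.01, -0.02, 0.09],
    [-0.04, -0.01, 0.21, -0.01, -0.02, 0.09],
    [-0.04, 0, 0.21, -0.01, -0.02, 0.09],
    [-0.04, 0, 0.21, -0.01, -0.02, 0.09],
    [0, 0, 0, 0, 0, 0]
  ]
}}

```text
time_s: 2.25
position: [0.4653, -0.3713, 0.0787]
tcp_rot: [-2.486, -1.919, 0.0]
wrist_force: [-0.0, -0.2, -0.7]
width: 0.0944
```

```bash
python3 look.py w2
python3 - <<'E'
from h import *
from rig import telemetry
s=telemetry.sense();plan(s,[.4634,-.3717,.016],75.3,5)
E
```

```text
2.25 [ 0.4653188  -0.37132717  0.07869153] [-2.48560053e+00 -1.91869439e+00  2.46179977e-04] [-0.03801312 -0.24161385 -0.68677268] 0.0943753767171063 [-7.68788871e-01  2.33174392e-01  1.42252940e+00  7.46649889e-05
  1.48748777e+00 -5.12769567e-01]
shift mm [-0.5 -2.8 64.6] rel rad [0.001 0.    0.001]
[[-0.001, -0.006, 0.129, 0.003, 0.001, 0.001], [-0.001, -0.006, 0.129, 0.003, 0.001, 0.001], [-0.001, -0.006, 0.129, 0.003, 0.001, 0.001], [-0.001, -0.006, 0.129, 0.003, 0.001, 0.001], [-0.001, -0.006, 0.129, 0.003, 0.001, 0.001]]
```

View pics/w2.png

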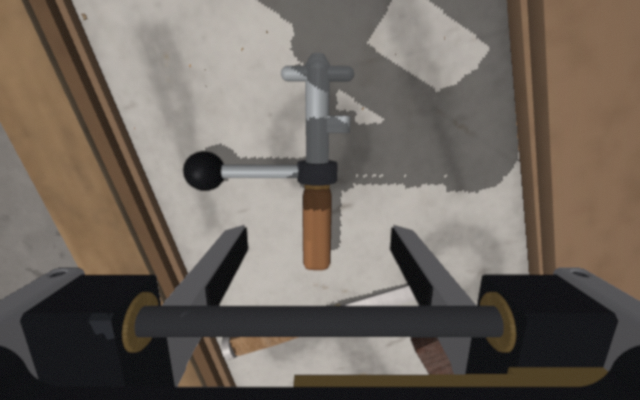

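>>> {"op": "move_arm", "data": {
  "plan": [
    [0, -0.01, 0.16, 0, 0, 0],
    [0, -0.01, 0.16, 0, 0, 0],
    [0, -0.01, 0.16, 0, 0, 0],
    [0, 0, 0.12, 0, 0, 0],
    [0, 0, 0, 0, 0, 0]
  ]
}}

```text
time_s: 2.8
position: [0.467, -0.3748, 0.0273]
tcp_rot: [2.476, 1.911, 0.004]
wrist_force: [-0.1, 0.6, 0.2]
width: 0.0937
```

```bash
python3 look.py w3
python3 - <<'E'
from h import *
from rig import telemetry
s=telemetry.sense();plan(s,[.4634,-.3717,.016],75.3,5)
import pickle;exec(open('fitbar.py').read().split("print")[0])
s,c=pickle.load(open('pics/w3.pkl','rb'));T=wpose(s)
cs,sn=np.cos(q[2]),np.sin(q[2])
for o in[(134,0,0),(53,100,0),(-38,0,6)]:
    o=np.array(o)/1000;print(proj(c,np.array([q[0],q[1],.018])+[cs*o[0]-sn*o[1],sn*o[0]+cs*o[1],o[2]],T))
E
```

```text
2.8 [ 0.46702405 -0.37479362  0.02727327] [2.47613397 1.91084917 0.00430798] [-0.08013792  0.60873499  0.22236568] 0.09374829152079442 [-7.71403144e-01  2.65953750e-01  1.48904859e+00  7.76120125e-04
  1.37246266e+00 -5.15252919e-01]
shift mm [ 2.6 -5.2 12.4] rel rad [0.014 0.007 0.   ]
[[0.005, -0.01, 0.025, 0.029, 0.015, 0.001], [0.005, -0.01, 0.025, 0.029, 0.015, 0.001], [0.005, -0.01, 0.025, 0.029, 0.015, 0.001], [0.005, -0.01, 0.025, 0.029, 0.015, 0.001], [0.005, -0.01, 0.025, 0.029, 0.015, 0.001]]
[312.66253153  57.35235092]
[172.86722807 180.72382698]
[313.36455028 295.7808284 ]
```

View pics/w3.png

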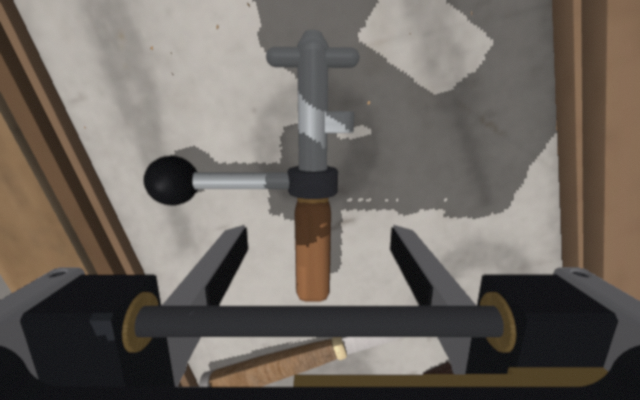

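>>> {"op": "move_arm", "data": {
  "plan": [
    [0.01, -0.03, 0.04, 0.07, 0.04, 0],
    [0.01, -0.02, 0.04, 0.07, 0.03, 0],
    [0.01, -0.01, 0.04, 0, 0, 0],
    [0, 0, 0, 0, 0, 0],
    [0, 0, 0, 0, 0, 0]
  ]
}}

```text
time_s: 3.35
position: [0.4643, -0.3724, 0.0194]
tcp_rot: [2.483, 1.916, 0.001]
wrist_force: [0.4, 0.1, -0.8]
width: 0.0942
```

Run:
```python
from h import *
from rig import telemetry
s=telemetry.sense();print(s['position'],s['wrist_force']);plan(s,[.4634,-.3717,.016],75.3,5)
```

```text
[ 0.46425083 -0.37239323  0.01944786] [ 0.42913674  0.10056068 -0.78301066]
shift mm [ 0.5 -1.   3.4] rel rad [0.005 0.003 0.   ]
[[0.001, -0.002, 0.007, 0.01, 0.006, 0.001], [0.001, -0.002, 0.007, 0.01, 0.006, 0.001], [0.001, -0.002, 0.007, 0.01, 0.006, 0.001], [0.001, -0.002, 0.007, 0.01, 0.006, 0.001], [0.001, -0.002, 0.007, 0.01, 0.006, 0.001]]
```

>>> {"op": "move_arm", "data": {
  "plan": [
    [0.01, -0.01, 0.03, 0.05, 0.03, 0],
    [0, 0, 0.01, 0, 0, 0],
    [0, 0, 0, 0, 0, 0],
    [0, 0, 0, 0, 0, 0],
    [0, 0, 0, 0, 0, 0]
  ]
}}

```text
time_s: 3.85
position: [0.4636, -0.3712, 0.0153]
tcp_rot: [-2.487, -1.919, -0.0]
wrist_force: [0.2, 0.4, -0.1]
width: 0.0938
```

>>> {"op": "move_arm", "data": {
  "plan": [
    [0, 0, 0, 0, 0, 0],
    [0, 0, 0, 0, 0, 0],
    [0, 0, 0, 0, 0, 0],
    [0, 0, 0, 0, 0, 0],
    [0, 0, 0, 0, 0, 0]
  ],
  "fingers": -1,
  "squeeze": 55
}}

```text
time_s: 4.35
position: [0.4637, -0.3713, 0.0155]
tcp_rot: [2.487, 1.92, 0.0]
wrist_force: [0.4, 0.1, -0.5]
width: 0.0574
```

>>> {"op": "move_arm", "data": {
  "plan": [
    [0, 0, 0, 0, 0, 0],
    [0, 0, 0, 0, 0, 0],
    [0, 0, 0, 0, 0, 0],
    [0, 0, 0, 0, 0, 0],
    [0, 0, 0, 0, 0, 0]
  ]
}}

```text
time_s: 4.85
position: [0.4635, -0.3713, 0.0156]
tcp_rot: [-2.487, -1.919, 0.0]
wrist_force: [0.5, -0.3, -0.5]
width: 0.0244
```

```bash
python3 look.py w4
python3 - <<'E'
from h import *
from rig import telemetry
s=telemetry.sense();print(s['position'],s['wrist_force']);plan(s,[.4634,-.3717,.15],75.3,5)
E
```

```text
4.85 [ 0.46354303 -0.37126636  0.01557028] [-2.48680348e+00 -1.91941319e+00  1.04283378e-04] [ 0.4862773  -0.28101822 -0.52280955] 0.02437545919179332 [-7.70733752e-01  2.76749492e-01  1.50027438e+00 -3.78598816e-05
  1.36477765e+00 -5.14594698e-01]
[ 0.46355004 -0.37126932  0.01558858] [-0.26039849  0.03520356 -0.10845265]
shift mm [-4.000e-01 -1.000e-01 -1.344e+02] rel rad [-0. -0.  0.]
[[-0.001, -0.0, -0.269, -0.0, -0.0, 0.001], [-0.001, -0.0, -0.269, -0.0, -0.0, 0.001], [-0.001, -0.0, -0.269, -0.0, -0.0, 0.001], [-0.001, -0.0, -0.269, -0.0, -0.0, 0.001], [-0.001, -0.0, -0.269, -0.0, -0.0, 0.001]]
```

View pics/w4.png

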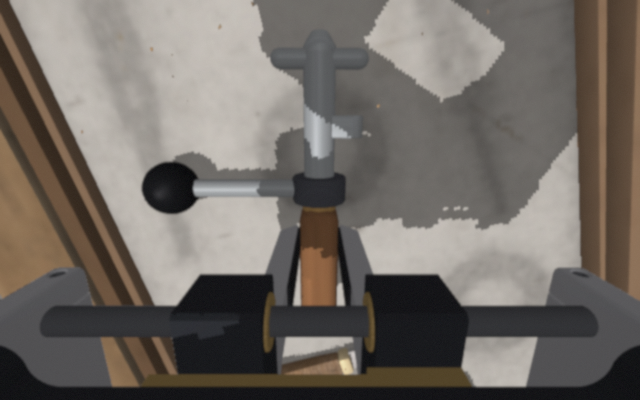

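>>> {"op": "move_arm", "data": {
  "plan": [
    [0, 0, -0.15, 0, 0, 0],
    [0, 0, -0.3, 0, 0, 0],
    [0, 0, -0.4, 0, 0, 0],
    [0, 0, -0.3, 0, 0, 0],
    [0, 0, -0.15, 0, 0, 0]
  ]
}}

```text
time_s: 5.4
position: [0.4601, -0.3678, 0.1448]
tcp_rot: [-2.474, -1.91, 0.004]
wrist_force: [-0.1, 0.1, -3.4]
width: 0.0243
```

Run:
```python
from h import *
from rig import telemetry
s=telemetry.sense();print(s['position'],s['wrist_force'],s['width']);plan(s,[.52,.04,.15],87,15)
```

```text
[ 0.4601008  -0.36783774  0.14477708] [-0.06362231  0.09406923 -3.42784505] 0.02429983744555542
shift mm [409.7 -45.4  -1.3] rel rad [-0.013 -0.009 -0.204]
[[0.273, -0.03, -0.001, -0.009, -0.006, -0.136], [0.274, -0.027, -0.001, -0.009, -0.006, -0.136], [0.274, -0.023, -0.001, -0.009, -0.006, -0.136], [0.274, -0.019, -0.001, -0.009, -0.006, -0.136], [0.274, -0.015, -0.002, -0.009, -0.006, -0.136]]
[[0.275, -0.012, -0.002, -0.009, -0.006, -0.136], [0.275, -0.008, -0.002, -0.009, -0.006, -0.136], [0.275, -0.004, -0.002, -0.009, -0.006, -0.136], [0.275, -0.0, -0.002, -0.009, -0.006, -0.136], [0.275, 0.003, -0.003, -0.009, -0.006, -0.136]]
[[0.275, 0.007, -0.003, -0.009, -0.006, -0.136], [0.275, 0.011, -0.003, -0.009, -0.006, -0.136], [0.274, 0.014, -0.003, -0.009, -0.006, -0.136], [0.274, 0.018, -0.003, -0.009, -0.006, -0.136], [0.274, 0.022, -0.003, -0.009, -0.006, -0.136]]
```

>>> {"op": "move_arm", "data": {
  "plan": [
    [0.15, -0.03, 0, 0, 0, -0.1],
    [0.27, -0.03, 0, 0, 0, -0.14],
    [0.28, -0.02, 0, 0, 0, -0.14],
    [0.28, -0.02, 0, 0, 0, -0.14],
    [0.28, -0.02, 0, 0, 0, -0.14]
  ]
}}

```text
time_s: 5.9
position: [0.4758, -0.2374, 0.1459]
tcp_rot: [-2.41, -1.989, 0.002]
wrist_force: [0.5, 0.2, -3.0]
width: 0.0245
```

>>> {"op": "move_arm", "data": {
  "plan": [
    [0.28, -0.01, 0, 0, 0, -0.14],
    [0.28, -0.01, 0, 0, 0, -0.14],
    [0.28, 0, 0, 0, 0, -0.14],
    [0.28, 0, 0, 0, 0, -0.14],
    [0.28, 0, 0, 0, 0, -0.14]
  ]
}}

```text
time_s: 6.4
position: [0.4901, -0.0853, 0.1406]
tcp_rot: [-2.321, -2.071, 0.007]
wrist_force: [0.1, 0.4, -3.3]
width: 0.024
```

Run:
```python
from h import *
from rig import telemetry
s=telemetry.sense();print(s['position'],s['wrist_force'],s['width']);plan(s,[.52,.04,.15],87,5)
```

```text
[ 0.49011709 -0.0852754   0.1406417 ] [ 0.14756684  0.36657893 -3.31843161] 0.024021615884894727
shift mm [128.   15.3  -7.5] rel rad [-0.026 -0.018 -0.061]
[[0.256, 0.031, -0.015, -0.052, -0.037, -0.123], [0.256, 0.034, -0.016, -0.052, -0.037, -0.123], [0.255, 0.037, -0.017, -0.052, -0.037, -0.123], [0.255, 0.04, -0.017, -0.052, -0.037, -0.123], [0.254, 0.043, -0.018, -0.052, -0.037, -0.123]]
```

>>> {"op": "move_arm", "data": {
  "plan": [
    [0.28, 0.04, -0.02, -0.1, -0.06, -0.14],
    [0.28, 0.04, -0.02, -0.1, -0.06, -0.14],
    [0.28, 0.04, -0.02, -0.08, -0.06, -0.14],
    [0.24, 0.04, -0.02, 0, 0, -0.14],
    [0, 0, 0, 0, 0, 0]
  ]
}}

```text
time_s: 6.9
position: [0.5082, 0.0343, 0.1426]
tcp_rot: [-2.263, -2.162, 0.007]
wrist_force: [0.6, 0.5, -2.6]
width: 0.0246
```

>>> {"op": "move_arm", "data": {
  "plan": [
    [0, 0, 0, 0, 0, 0],
    [0, 0, 0, 0, 0, 0],
    [0, 0, 0, 0, 0, 0],
    [0, 0, 0, 0, 0, 0],
    [0, 0, 0, 0, 0, 0]
  ]
}}

```text
time_s: 7.4
position: [0.5046, 0.033, 0.1397]
tcp_rot: [-2.261, -2.158, 0.016]
wrist_force: [-0.3, 0.5, -3.9]
width: 0.0242
```

```bash
python3 look.py w5; python3 look.py t5 top;python3 look.py s5 scene
python3 - <<'E'
from h import *
from rig import telemetry
s=telemetry.sense();print(s['position'],s['wrist_force'],s['width']);plan(s,[.52,.04,.15],87,5)
i=cv2.imread('pics/t5.png')
cv2.imwrite('pics/t5c.png',cv2.resize(i[150:230,175:305],None,fx=6,fy=6,interpolation=cv2.INTER_CUBIC))
i=cv2.imread('pics/s5.png')
cv2.imwrite('pics/s5c.png',cv2.resize(i[200:300,200:330],None,fx=6,fy=6,interpolation=cv2.INTER_CUBIC))
E
```

```text
7.4 [0.50463513 0.03303166 0.13969949] [-2.26144847 -2.15814539  0.01582375] [-0.29356637  0.47156277 -3.86285956] 0.024224956197526848 [-0.04926966  0.01779109  1.53933405  0.0033838   1.60273238 -0.00245325]
7.45 [0.50468908 0.03298373 0.13971667] [-2.26151558 -2.15822674  0.01590795] [-0.20202931 -0.02530961 -3.42290629] 0.02458007073385883 [-0.04927803  0.01787544  1.53921328  0.00327231  1.60272946 -0.0024721 ]
7.5 [0.50478004 0.03314349 0.13981938] [-2.26141148 -2.15844857  0.01551592] [-0.1256225  -0.7058199  -4.45658364] 0.024809510522218848 [-0.04904869  0.01785931  1.539022    0.00340497  1.60270845 -0.00238807]
[0.50483077 0.03330641 0.13989154] [-0.17224743 -0.24145475 -1.70090011] 0.024417057071971757
shift mm [  7.4  14.7 -10.3] rel rad [-0.018 -0.003  0.006]
[[0.015, 0.029, -0.021, -0.036, -0.007, 0.012], [0.015, 0.029, -0.021, -0.036, -0.007, 0.012], [0.015, 0.029, -0.021, -0.036, -0.007, 0.012], [0.015, 0.029, -0.02, -0.036, -0.007, 0.012], [0.015, 0.03, -0.02, -0.036, -0.007, 0.012]]
```

View pics/w5.png

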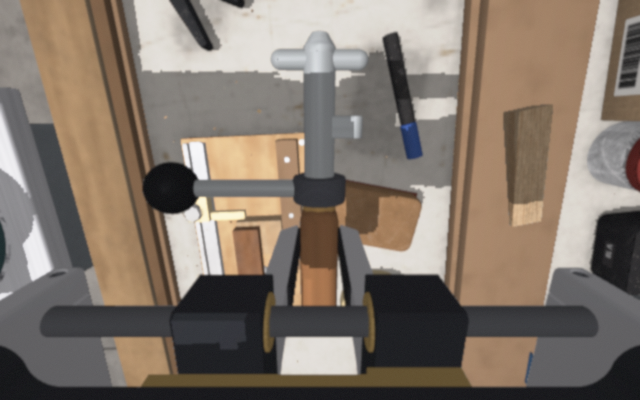

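View pics/t5c.png

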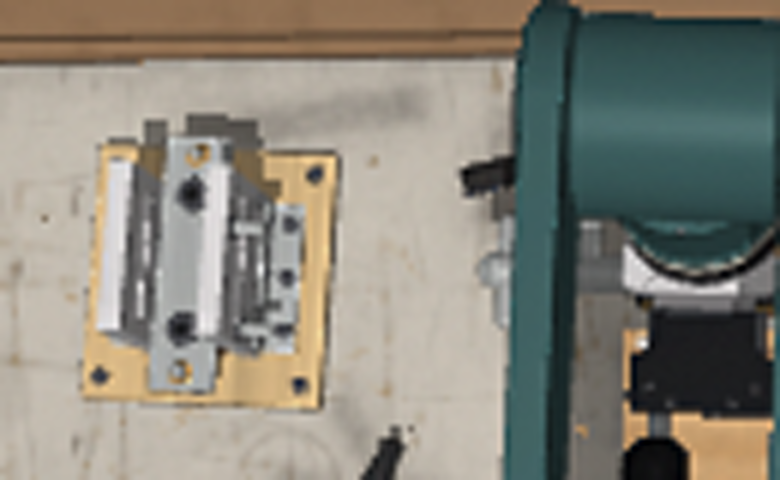

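View pics/s5c.png

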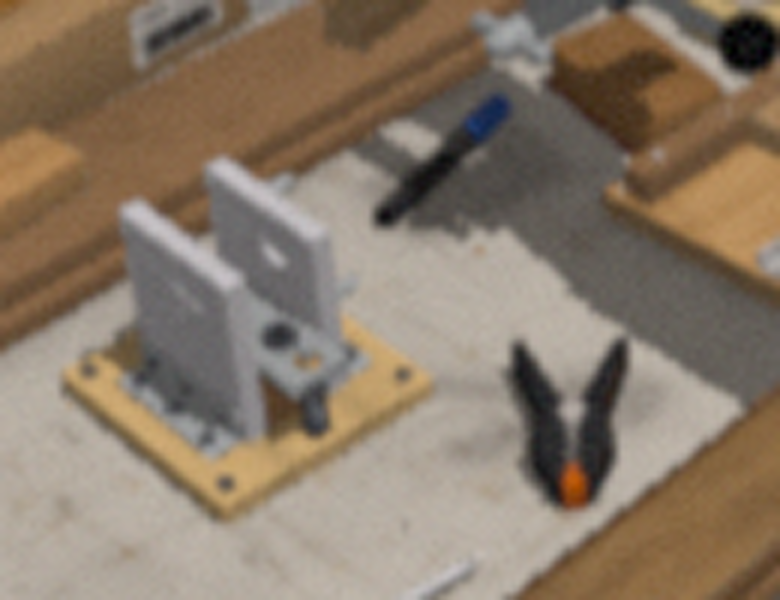

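Run:
```python
from h import *
from rig import telemetry
s=telemetry.sense();plan(s,[.44,.22,.22],87,5)
```

```text
shift mm [183.8 -74.8 -78.1] rel rad [-0.018 -0.003  0.006]
[[0.368, -0.15, -0.156, -0.036, -0.007, 0.012], [0.367, -0.15, -0.157, -0.036, -0.007, 0.012], [0.367, -0.149, -0.158, -0.036, -0.007, 0.012], [0.367, -0.149, -0.159, -0.036, -0.007, 0.012], [0.366, -0.149, -0.159, -0.036, -0.007, 0.012]]
```

Rise first, then across.

>>> {"op": "move_arm", "data": {
  "plan": [
    [0.05, -0.15, -0.26, -0.04, -0.01, 0.01],
    [0.15, -0.15, -0.26, -0.04, -0.01, 0.01],
    [0.3, -0.15, -0.26, -0.04, -0.01, 0.01],
    [0.35, -0.15, 0, -0.04, -0.01, 0.01],
    [0.35, -0.15, 0, -0.04, -0.01, 0.01]
  ]
}}

```text
time_s: 8.05
position: [0.4371, 0.1554, 0.2211]
tcp_rot: [2.289, 2.148, 0.001]
wrist_force: [1.1, 0.1, -2.6]
width: 0.0242
```

>>> {"op": "move_arm", "data": {
  "plan": [
    [0.35, 0, 0, 0, 0, 0],
    [0.25, 0, 0, 0, 0, 0],
    [0, 0, 0, 0, 0, 0],
    [0, 0, 0, 0, 0, 0],
    [0, 0, 0, 0, 0, 0]
  ]
}}

```text
time_s: 8.55
position: [0.4391, 0.2206, 0.2235]
tcp_rot: [2.282, 2.154, 0.007]
wrist_force: [1.1, -0.2, -3.1]
width: 0.0243
```

```bash
python3 look.py w6
python3 - <<'E'
from h import *
from rig import telemetry
s=telemetry.sense();plan(s,[.44,.22,.22],87,5)
E
```

```text
8.55 [0.43907542 0.22057743 0.22346537] [2.2824167  2.15353339 0.00699159] [ 1.08838335 -0.2396863  -3.10962777] 0.02432104861434368 [ 3.51245371e-01 -5.26288421e-02  1.44320914e+00 -1.54919157e-03
  1.74550944e+00  4.09064089e-01]
shift mm [-0.3  0.9  3.5] rel rad [ 0.006 -0.001 -0.006]
[[-0.001, 0.002, 0.007, 0.011, -0.001, -0.013], [-0.001, 0.002, 0.007, 0.011, -0.001, -0.013], [-0.001, 0.002, 0.007, 0.011, -0.001, -0.013], [-0.001, 0.002, 0.007, 0.011, -0.001, -0.013], [-0.001, 0.002, 0.007, 0.011, -0.001, -0.013]]
```

View pics/w6.png

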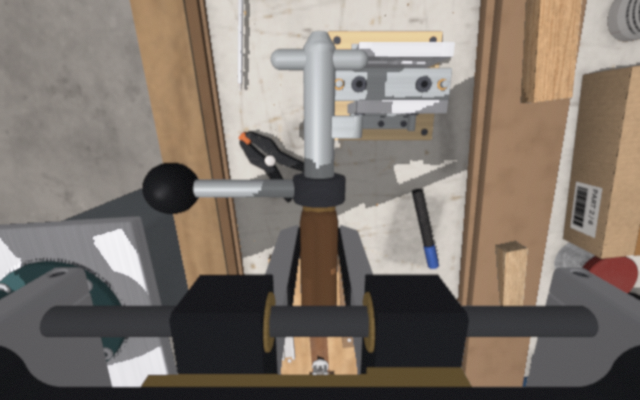

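Run:
```python
import cv2
i=cv2.imread('pics/w6.png')
cv2.imwrite('pics/w6c.png',cv2.resize(i[25:145,315:465],None,fx=5,fy=5,interpolation=cv2.INTER_CUBIC))
```

```text
(no output)
```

View pics/w6c.png

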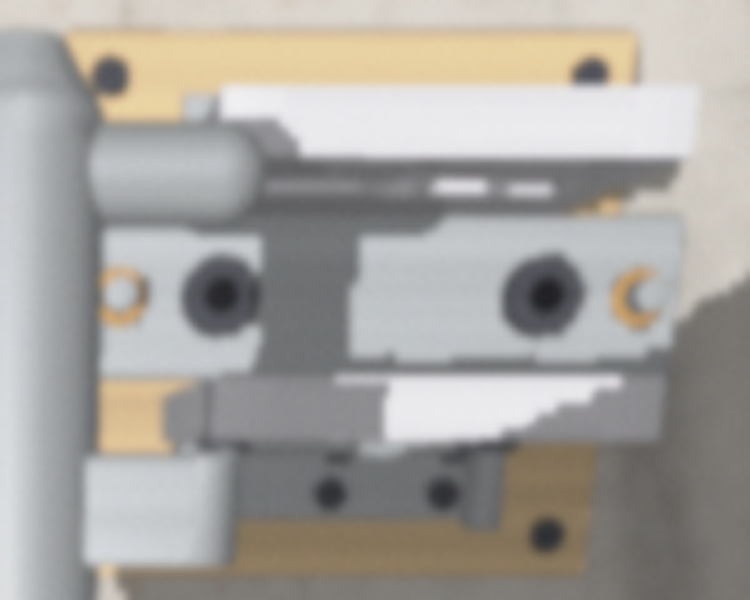

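```bash
cat > fitjig.py <<'E'
import pickle
from h import *
from scipy.optimize import least_squares
s,c=pickle.load(open('pics/w6.pkl','rb'));T=wpose(s)
P=lambda x,y:np.array([315+x/5,25+y/5])
obs=[((-32,-45,115),P(660,440)),((-20,-45,115),P(667,375)),((-20,45,115),P(215,375)),((-32,45,115),P(209,441)),
((32,-45,115),P(698,86)),((20,-45,115),P(684,158)),((32,45,115),P(222,86)),
((67,-72,15),P(637,32)),((-67,-72,15),P(587,574)),((18,-70,59),P(682,214)),((-18,-70,59),P(672,358))]
def w(q,o):
    cs,sn=np.cos(q[2]),np.sin(q[2]);o=np.array(o)/1000
    return np.array([q[0]+cs*o[0]-sn*o[1],q[1]+sn*o[0]+cs*o[1],o[2]])
def f(q):
    return np.concatenate([proj(c,w(q,o),T)-p for o,p in obs])
q=least_squares(f,[.525,.33,1.52],loss='soft_l1').x
if __name__=='__main__':
    print(q[:2],np.degrees(q[2]));print(np.round(f(q).reshape(-1,2),1));print('slot',w(q,(-32,0,81)))
E
python3 fitjig.py
```

```text
[0.52886256 0.3283235 ] 87.00200811315916
[[-0.3 -0.3]
 [-0.3  0.1]
 [-0.6  0.5]
 [ 0.2 -0.1]
 [-0.3  0. ]
 [ 1.  -0.5]
 [-0.3  0.3]
 [ 0.7 -1.1]
 [-0.1  0.1]
 [ 1.2 -0.3]
 [-0.4  4. ]]
slot [0.52718893 0.29636729 0.081     ]
```

Run:
```python
from h import *
from rig import telemetry
s=telemetry.sense();plan(s,[.519,.14,.21],87,5)
import pickle
s,c=pickle.load(open('pics/w6.pkl','rb'));T=wpose(s)
for p in[(.1116,0,-.0024),(.0306,-.1,-.0024),(.0156,0,-.0204)]:
    print(proj(c,(T@np.r_[p,1])[:3],T))
```

```text
shift mm [-75.5  84.4  13.9] rel rad [ 0.006 -0.001 -0.006]
[[-0.151, 0.169, 0.028, 0.011, -0.001, -0.013], [-0.151, 0.169, 0.028, 0.011, -0.001, -0.013], [-0.151, 0.168, 0.027, 0.011, -0.001, -0.013], [-0.152, 0.168, 0.027, 0.011, -0.001, -0.013], [-0.152, 0.168, 0.027, 0.011, -0.001, -0.013]]
[319.46840521  58.5625148 ]
[172.66486366 187.67588323]
[319.17075932 217.56266608]
```

>>> {"op": "move_arm", "data": {
  "plan": [
    [-0.25, 0.2, 0.03, 0.02, 0, -0.02],
    [-0.2, 0.22, 0.03, 0.02, 0, -0.02],
    [-0.18, 0.22, 0.03, 0.02, 0, -0.02],
    [-0.12, 0.2, 0.03, 0, 0, 0],
    [0, 0, 0, 0, 0, 0]
  ]
}}

```text
time_s: 9.1
position: [0.5215, 0.1327, 0.2116]
tcp_rot: [2.285, 2.155, 0.001]
wrist_force: [-1.1, -0.1, -3.9]
width: 0.0246
```

Run:
```python
from h import *
from rig import telemetry
s=telemetry.sense();print(s['position']);plan(s,[.519,.14,.0786],87,5)
```

```text
[0.52152598 0.13269091 0.2115923 ]
shift mm [  7.2  -3.  133. ] rel rad [ 0.001  0.    -0.006]
[[0.014, -0.006, 0.266, 0.001, 0.0, -0.012], [0.014, -0.006, 0.266, 0.001, 0.0, -0.012], [0.014, -0.006, 0.266, 0.001, 0.0, -0.012], [0.014, -0.006, 0.266, 0.001, 0.0, -0.012], [0.014, -0.006, 0.266, 0.001, 0.0, -0.012]]
```

>>> {"op": "move_arm", "data": {
  "plan": [
    [0, -0.01, 0.25, 0, 0, -0.01],
    [0.02, -0.01, 0.33, 0, 0, -0.01],
    [0.02, -0.01, 0.33, 0, 0, -0.01],
    [0.02, -0.01, 0.25, 0, 0, -0.01],
    [0, 0, 0.1, 0, 0, 0]
  ]
}}

```text
time_s: 9.6
position: [0.5194, 0.1353, 0.0857]
tcp_rot: [2.288, 2.148, 0.01]
wrist_force: [-0.2, 0.2, -3.2]
width: 0.0248
```

Run:
```python
from h import *
from rig import telemetry
s=telemetry.sense();print(s['position']);plan(s,[.519,.14,.0786],87,5)
```

```text
[0.5194139  0.13533176 0.08572873]
shift mm [ 4.6 -0.8  7.1] rel rad [ 0.007 -0.002 -0.011]
[[0.009, -0.002, 0.014, 0.014, -0.004, -0.021], [0.009, -0.001, 0.014, 0.014, -0.004, -0.021], [0.009, -0.001, 0.014, 0.014, -0.004, -0.021], [0.009, -0.001, 0.014, 0.014, -0.004, -0.021], [0.009, -0.001, 0.014, 0.014, -0.004, -0.021]]
```

>>> {"op": "move_arm", "data": {
  "plan": [
    [0.03, -0.01, 0.06, 0.04, -0.01, -0.06],
    [0.02, 0, 0.03, 0.04, -0.01, -0.05],
    [0, 0, 0, 0, 0, 0],
    [0, 0, 0, 0, 0, 0],
    [0, 0, 0, 0, 0, 0]
  ]
}}

```text
time_s: 10.1
position: [0.5201, 0.1406, 0.0796]
tcp_rot: [2.278, 2.162, 0.004]
wrist_force: [-0.4, -0.4, -3.7]
width: 0.0245
```

```bash
python3 look.py w7;python3 - <<'E'
from h import *
from rig import telemetry
s=telemetry.sense();print(s['position']);plan(s,[.519,.14,.0786],87,5)
i=cv2.imread('pics/w7.png')
cv2.imwrite('pics/w7c.png',cv2.resize(i[0:130,230:410],None,fx=4.4,fy=4.4,interpolation=cv2.INTER_CUBIC))
E
```

```text
10.1 [0.52012499 0.1406366  0.07956696] [2.27780547 2.16214102 0.0035022 ] [-0.35298541 -0.40983543 -3.68148395] 0.02452348614759593 [1.58539293e-01 1.07283888e-01 1.56623088e+00 4.30647413e-04
 1.46566762e+00 2.10584571e-01]
[0.52031629 0.14066465 0.07975934]
shift mm [-0.7 -1.3  1.2] rel rad [ 0.003 -0.001  0.   ]
[[-0.001, -0.003, 0.002, 0.006, -0.002, 0.0], [-0.001, -0.003, 0.002, 0.006, -0.002, 0.0], [-0.001, -0.003, 0.002, 0.006, -0.002, 0.0], [-0.001, -0.003, 0.002, 0.006, -0.002, 0.0], [-0.001, -0.003, 0.002, 0.006, -0.002, 0.0]]
```

View pics/w7.png

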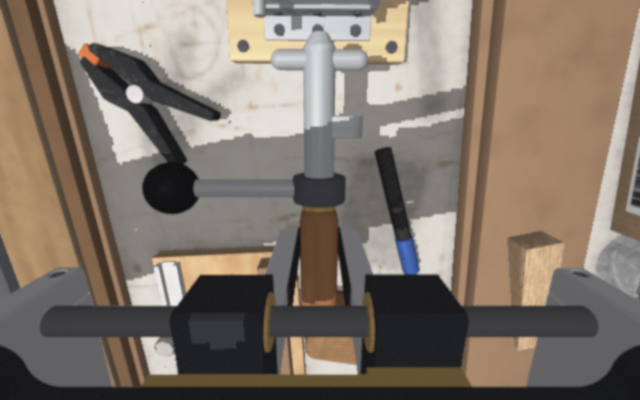

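View pics/w7c.png

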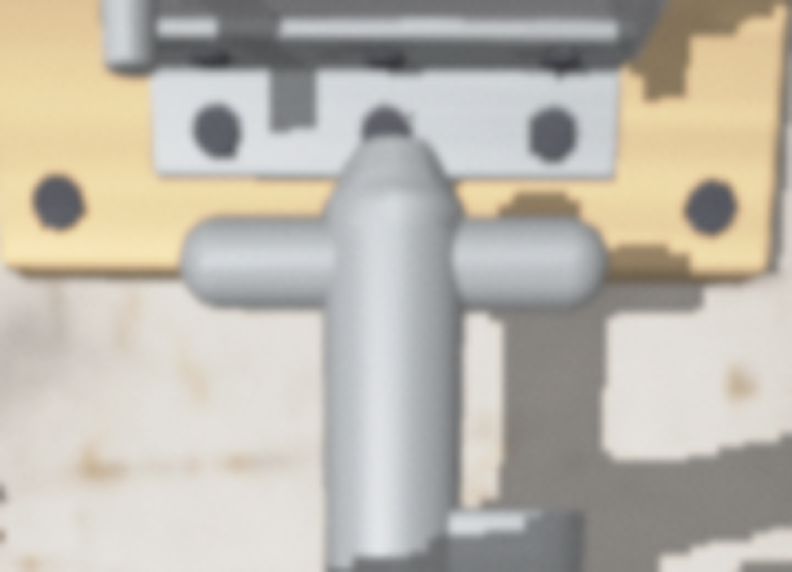

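>>> {"op": "move_arm", "data": {
  "plan": [
    [0, -0.02, 0.02, 0.03, -0.01, 0],
    [0, -0.01, 0.01, 0, 0, 0],
    [0, 0, 0, 0, 0, 0],
    [0, 0, 0, 0, 0, 0],
    [0, 0, 0, 0, 0, 0]
  ]
}}

```text
time_s: 10.65
position: [0.5178, 0.1409, 0.0779]
tcp_rot: [2.278, 2.162, 0.003]
wrist_force: [-0.4, -0.9, -4.0]
width: 0.0241
```

```bash
cat > rel.py <<'E'
# show tool->insertion axis error: along = hub gap to home
from h import *
from rig import telemetry
np.set_printoptions(precision=4,suppress=True)
s=telemetry.sense();T=wpose(s);y=np.radians(87.0)
S=np.array([.5272,.2964,.0786]);X=np.array([np.cos(y),np.sin(y),0]);Y=np.array([np.sin(y),-np.cos(y),0])
d=T[:3,3]-S
Rt=np.column_stack([X,Y,[0,0,-1]])
e=R.from_matrix(T[:3,:3].T@Rt).as_rotvec()
print('t',round(s['time_s'],2),'gap mm',round(1000*(-.0396-d@X),1),'lat(+X world) err',round(1000*d@Y,2),'z err',round(1000*d[2],2),'rot needed(1=.1rad)',np.round(e*10,3),'F',np.round(s['wrist_force'],1),'M',np.round(s['wrist_torque'],2),'w',round(s['width'],4))
E
python3 rel.py
```

```text
t 10.65 gap mm 116.2 lat(+X world) err -1.23 z err -0.66 rot needed(1=.1rad) [ 0.02  -0.004  0.001] F [-0.4 -0.9 -4. ] M [-0.11 -0.08 -0.03] w 0.0241
```

>>> {"op": "move_arm", "data": {
  "plan": [
    [0.08, 0.01, 0, 0.02, 0, 0],
    [0.08, 0, -0.01, 0, 0, 0],
    [0.06, 0, 0, 0, 0, 0],
    [0, 0, 0, 0, 0, 0],
    [0, 0, 0, 0, 0, 0]
  ]
}}

```text
time_s: 11.15
position: [0.5202, 0.1655, 0.0789]
tcp_rot: [-2.277, -2.163, -0.001]
wrist_force: [-0.7, 0.8, -2.5]
width: 0.0242
```

```bash
python3 rel.py
```

```text
t 11.15 gap mm 91.5 lat(+X world) err -0.13 z err 0.3 rot needed(1=.1rad) [-0.004 -0.009  0.009] F [-0.7  0.8 -2.5] M [-0.14 -0.13 -0.01] w 0.0242
```

```bash
python3 look.py w8 >/dev/null;python3 look.py s8 scene
python3 - <<'E'
import cv2
i=cv2.imread('pics/w8.png')
cv2.imwrite('pics/w8c.png',cv2.resize(i[0:130,230:410],None,fx=4.4,fy=4.4,interpolation=cv2.INTER_CUBIC))
i=cv2.imread('pics/s8.png')
cv2.imwrite('pics/s8c.png',cv2.resize(i[200:300,200:330],None,fx=6,fy=6,interpolation=cv2.INTER_CUBIC))
E
```

```text
11.2 [0.52018656 0.16546942 0.07889575] [-2.27729377e+00 -2.16259009e+00 -8.75230080e-04] [-0.68044639  0.40580631 -3.47947429] 0.02389026060381003 [2.03283512e-01 1.25040185e-01 1.54795363e+00 1.21186186e-03
 1.46869217e+00 2.54818121e-01]
```

View pics/w8c.png

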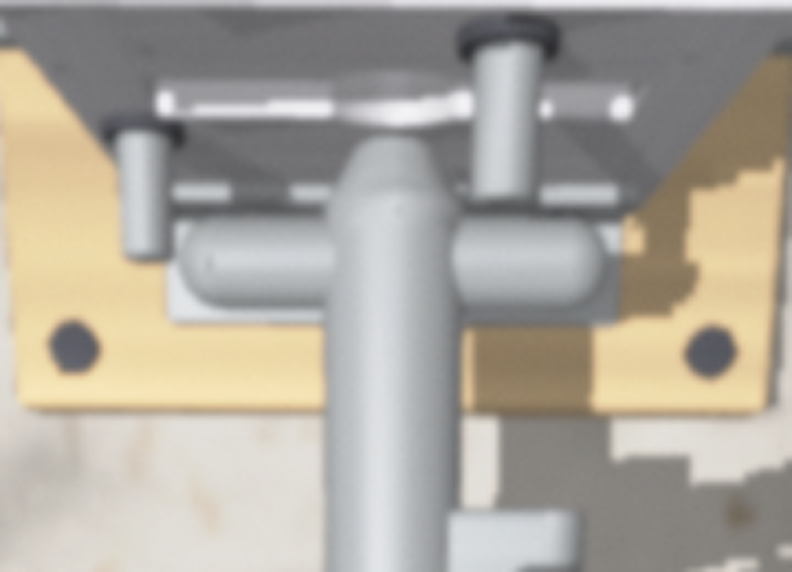

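View pics/s8c.png

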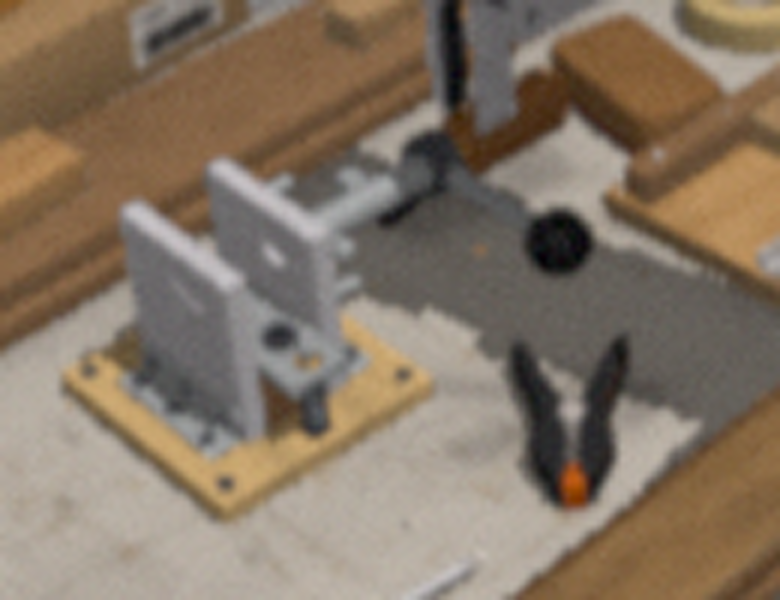

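>>> {"op": "move_arm", "data": {
  "plan": [
    [0.06, 0, 0, 0, -0.01, 0.01],
    [0.06, 0, 0, 0, 0, 0],
    [0.04, 0, 0, 0, 0, 0],
    [0, 0, 0, 0, 0, 0],
    [0, 0, 0, 0, 0, 0]
  ]
}}

```text
time_s: 11.75
position: [0.5211, 0.1824, 0.0789]
tcp_rot: [-2.28, -2.161, 0.001]
wrist_force: [0.2, -0.6, -2.5]
width: 0.0247
```

```bash
python3 rel.py
```

```text
t 11.75 gap mm 74.6 lat(+X world) err -0.15 z err 0.26 rot needed(1=.1rad) [-0.005  0.001 -0.012] F [ 0.2 -0.6 -2.5] M [-0.1  -0.11 -0.02] w 0.0247
```

>>> {"op": "move_arm", "data": {
  "plan": [
    [0.06, 0, 0, 0, 0, -0.01],
    [0.06, 0, 0, 0, 0, 0],
    [0.06, 0, 0, 0, 0, 0],
    [0.06, 0, 0, 0, 0, 0],
    [0, 0, 0, 0, 0, 0]
  ]
}}

```text
time_s: 12.25
position: [0.5225, 0.2085, 0.0789]
tcp_rot: [-2.279, -2.162, 0.0]
wrist_force: [0.2, -0.4, -4.3]
width: 0.0246
```

```bash
python3 rel.py
```

```text
t 12.25 gap mm 48.4 lat(+X world) err -0.12 z err 0.28 rot needed(1=.1rad) [-0.004 -0.003 -0.004] F [ 0.2 -0.4 -4.3] M [-0.08 -0.13  0.02] w 0.0246
```

>>> {"op": "move_arm", "data": {
  "plan": [
    [0.06, 0, 0, 0, 0, 0],
    [0.05, 0, 0, 0, 0, 0],
    [0.05, 0, 0, 0, 0, 0],
    [0.04, 0, 0, 0, 0, 0],
    [0, 0, 0, 0, 0, 0]
  ]
}}

```text
time_s: 12.75
position: [0.5235, 0.2305, 0.0787]
tcp_rot: [-2.278, -2.162, 0.001]
wrist_force: [0.6, -0.7, -3.0]
width: 0.0247
```

```bash
python3 rel.py; python3 look.py w9 >/dev/null;python3 - <<'E'
import cv2
i=cv2.imread('pics/w9.png')
cv2.imwrite('pics/w9c.png',cv2.resize(i[0:220,130:440],None,fx=2.5,fy=2.5,interpolation=cv2.INTER_CUBIC))
E
```

```text
t 12.75 gap mm 26.4 lat(+X world) err -0.2 z err 0.13 rot needed(1=.1rad) [-0.006 -0.001 -0.   ] F [ 0.6 -0.7 -3. ] M [-0.04 -0.08 -0.01] w 0.0247
```

View pics/w9c.png

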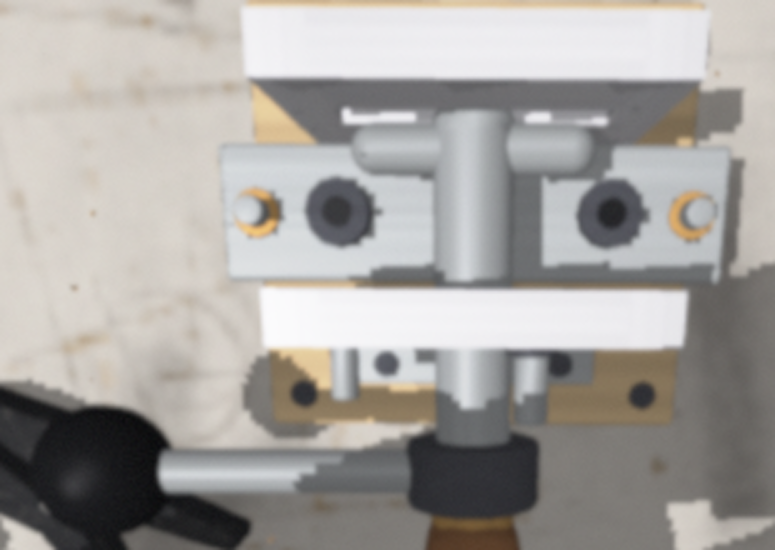

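>>> {"op": "move_arm", "data": {
  "plan": [
    [0.06, 0, 0, 0, 0, 0],
    [0.05, 0, 0, 0, 0, 0],
    [0.04, 0, 0, 0, 0, 0],
    [0.03, 0, 0, 0, 0, 0],
    [0, 0, 0, 0, 0, 0]
  ]
}}

```text
time_s: 13.3
position: [0.5247, 0.2495, 0.0787]
tcp_rot: [-2.279, -2.162, 0.001]
wrist_force: [0.2, 0.0, -3.5]
width: 0.0243
```

```bash
python3 rel.py
```

```text
t 13.3 gap mm 7.4 lat(+X world) err -0.07 z err 0.15 rot needed(1=.1rad) [-0.006  0.002 -0.006] F [ 0.2  0.  -3.5] M [-0.05 -0.13  0.01] w 0.0243
```

>>> {"op": "move_arm", "data": {
  "plan": [
    [0.03, 0, 0, 0, 0, 0],
    [0.03, 0, 0, 0, 0, 0],
    [0.02, 0, 0, 0, 0, 0],
    [0.02, 0, 0, 0, 0, 0],
    [0.01, 0, 0, 0, 0, 0]
  ]
}}

```text
time_s: 13.8
position: [0.525, 0.257, 0.0785]
tcp_rot: [2.277, 2.157, -0.012]
wrist_force: [-0.8, -3.4, -2.2]
width: 0.0243
```

```bash
python3 rel.py
```

```text
t 13.8 gap mm -0.1 lat(+X world) err -0.09 z err -0.12 rot needed(1=.1rad) [-0.016  0.091 -0.021] F [-0.8 -3.4 -2.2] M [-0.61 -0.    0.04] w 0.0243
```

>>> {"op": "move_arm", "data": {
  "plan": [
    [0.02, 0, 0, 0, 0, 0],
    [0.02, 0, 0, 0, 0.05, 0],
    [0.02, 0, 0, 0, 0.04, 0],
    [0, 0, 0, 0, 0, 0],
    [0, 0, 0, 0, 0, 0]
  ]
}}

```text
time_s: 14.3
position: [0.525, 0.2569, 0.0785]
tcp_rot: [2.28, 2.153, -0.017]
wrist_force: [-0.6, -1.5, -2.3]
width: 0.0246
```

```bash
python3 rel.py;  python3 look.py w10 >/dev/null;python3 - <<'E'
import cv2
i=cv2.imread('pics/w10.png')
cv2.imwrite('pics/w10c.png',cv2.resize(i[0:220,130:440],None,fx=2.5,fy=2.5,interpolation=cv2.INTER_CUBIC))
E
```

```text
t 14.3 gap mm -0.0 lat(+X world) err -0.17 z err -0.12 rot needed(1=.1rad) [-0.035  0.117 -0.052] F [-0.6 -1.5 -2.3] M [-0.42 -0.01  0.07] w 0.0246
```

View pics/w10c.png

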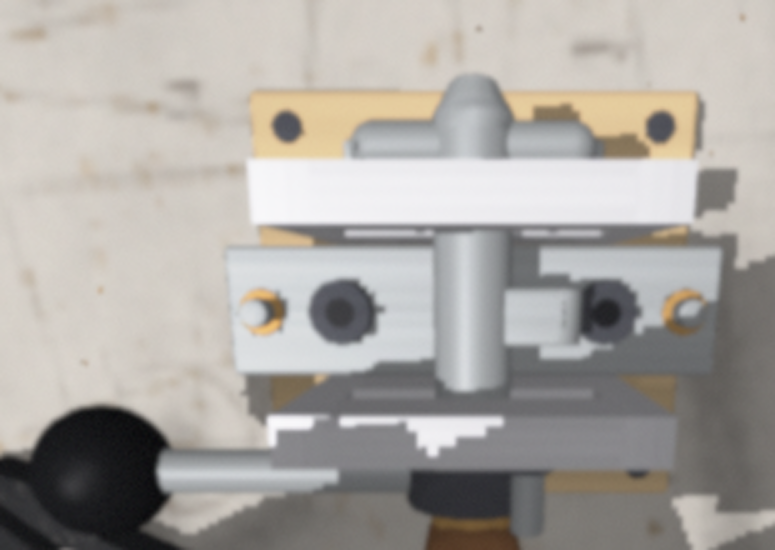

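>>> {"op": "move_arm", "data": {
  "plan": [
    [0.01, 0, 0, 0, 0.05, 0],
    [0, 0, 0, 0, 0, 0],
    [0, 0, 0, 0, 0, 0],
    [0, 0, 0, 0, 0, 0],
    [0, 0, 0, 0, 0, 0]
  ],
  "fingers": 0.3
}}

```text
time_s: 14.85
position: [0.5274, 0.262, 0.082]
tcp_rot: [2.282, 2.157, 0.006]
wrist_force: [0.3, 1.5, 0.9]
width: 0.0595
```

>>> {"op": "move_arm", "data": {
  "plan": [
    [0, 0, 0, 0, 0, 0],
    [0, 0, 0, 0, 0, 0],
    [0, 0, -0.1, 0, 0, 0],
    [0, 0, -0.2, 0, 0, 0],
    [0, 0, -0.3, 0, 0, 0]
  ]
}}

```text
time_s: 15.35
position: [0.5241, 0.2611, 0.1393]
tcp_rot: [-2.28, -2.156, 0.009]
wrist_force: [1.5, -0.4, -1.5]
width: 0.0611
```

```bash
python3 rel.py;  python3 look.py w11 ;python3 look.py s11 scene;python3 - <<'E'
import cv2
i=cv2.imread('pics/s11.png')
cv2.imwrite('pics/s11c.png',cv2.resize(i[200:300,200:330],None,fx=6,fy=6,interpolation=cv2.INTER_CUBIC))
E
```

```text
t 15.35 gap mm -4.1 lat(+X world) err -1.27 z err 60.66 rot needed(1=.1rad) [-0.064  0.016 -0.036] F [ 1.5 -0.4 -1.5] M [-0.07 -0.08 -0.  ] w 0.0611
15.35 [0.52407661 0.26105497 0.13925667] [-2.28014535 -2.15603446  0.00874317] [ 1.48367776 -0.380346   -1.48887206] 0.061147359595871496 [3.64628913e-01 1.85186082e-01 1.35755320e+00 1.10140676e-03
 1.60534108e+00 4.20602742e-01]
15.4 [0.52747647 0.26235574 0.14687176] [2.28177728 2.15760422 0.00915808] [1.2007601  1.07900731 3.25290149] 0.06132025317579296 [3.64639429e-01 1.80436424e-01 1.34793240e+00 1.09247633e-03
 1.60736283e+00 4.20609585e-01]
```

View pics/w11.png

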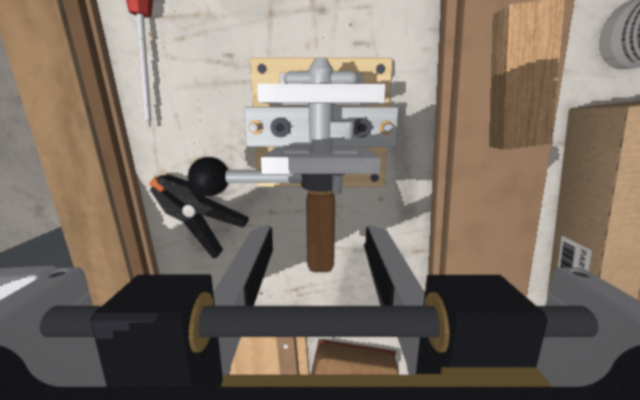

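View pics/s11c.png

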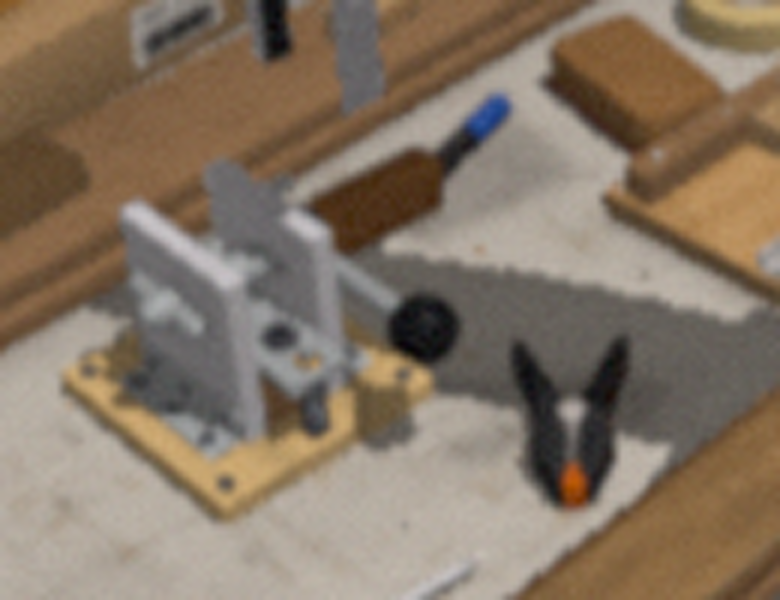

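Run:
```python
from h import *
import pickle
s,c=pickle.load(open('pics/w11.pkl','rb'));T=wpose(s)
for z in(.07,.075,.08):print(onz(c,208,176.3,z,T))
s,c=pickle.load(open('pics/s11.pkl','rb'))
for z in(.07,.075,.08):print('s',onz(c,200+423/6,200+327/6,z))
from rig import telemetry
s=telemetry.sense();plan(s,[.427,.2926,.16],177,20)
```

```text
[0.4222418  0.29034825 0.07      ]
[0.42425615 0.29127754 0.075     ]
[0.42627051 0.29220683 0.08      ]
s [0.43341665 0.28659121 0.07      ]
s [0.42879179 0.2904433  0.075     ]
s [0.42416693 0.2942954  0.08      ]
shift mm [  24.4 -102.5  -14.7] rel rad [ 0.008  0.002 -1.574]
[[0.012, -0.051, -0.007, 0.004, 0.001, -0.787], [0.016, -0.05, -0.007, 0.004, 0.001, -0.787], [0.02, -0.049, -0.007, 0.004, 0.001, -0.787], [0.024, -0.047, -0.007, 0.004, 0.001, -0.787], [0.027, -0.045, -0.007, 0.004, 0.001, -0.787]]
[[0.031, -0.043, -0.007, 0.004, 0.001, -0.787], [0.034, -0.04, -0.007, 0.004, 0.001, -0.787], [0.037, -0.037, -0.007, 0.004, 0.001, -0.787], [0.04, -0.034, -0.007, 0.004, 0.001, -0.787], [0.043, -0.031, -0.007, 0.004, 0.001, -0.787]]
[[0.045, -0.028, -0.007, 0.004, 0.001, -0.787], [0.047, -0.024, -0.007, 0.004, 0.001, -0.787], [0.049, -0.02, -0.007, 0.004, 0.001, -0.787], [0.05, -0.016, -0.007, 0.004, 0.001, -0.787], [0.051, -0.012, -0.007, 0.004, 0.001, -0.787]]
[[0.052, -0.008, -0.007, 0.004, 0.001, -0.787], [0.053, -0.004, -0.007, 0.004, 0.001, -0.787], [0.053, 0.0, -0.007, 0.004, 0.001, -0.787], [0.053, 0.004, -0.007, 0.004, 0.001, -0.787], [0.052, 0.008, -0.007, 0.004, 0.001, -0.787]]
```

>>> {"op": "move_arm", "data": {
  "plan": [
    [0, -0.05, -0.12, 0, 0, -0.8],
    [0.02, -0.05, -0.12, 0, 0, -0.8],
    [0.02, -0.05, -0.05, 0, 0, -0.8],
    [0.02, -0.05, 0, 0, 0, -0.8],
    [0.03, -0.05, 0, 0, 0, -0.8]
  ],
  "fingers": 0.6
}}

```text
time_s: 15.95
position: [0.5016, 0.2684, 0.1756]
tcp_rot: [1.788, 2.578, 0.013]
wrist_force: [-0.2, 0.8, -0.1]
width: 0.0751
```

>>> {"op": "move_arm", "data": {
  "plan": [
    [0.03, -0.04, 0, 0, 0, -0.8],
    [0.03, -0.04, 0, 0, 0, -0.8],
    [0.04, -0.04, 0, 0, 0, -0.8],
    [0.04, -0.03, 0, 0, 0, -0.8],
    [0.04, -0.03, 0, 0, 0, -0.8]
  ]
}}

```text
time_s: 16.45
position: [0.4748, 0.2749, 0.1733]
tcp_rot: [1.215, 2.893, 0.008]
wrist_force: [0.1, -0.4, 0.4]
width: 0.0753
```

>>> {"op": "move_arm", "data": {
  "plan": [
    [0.05, -0.03, 0, 0, 0, -0.8],
    [0.05, -0.02, 0, 0, 0, -0.8],
    [0.05, -0.02, 0, 0, 0, -0.8],
    [0.05, -0.01, 0, 0, 0, -0.8],
    [0.05, -0.01, 0, 0, 0, -0.8]
  ]
}}

```text
time_s: 16.95
position: [0.4469, 0.2822, 0.1705]
tcp_rot: [0.59, 3.083, 0.004]
wrist_force: [-0.7, 0.3, -0.8]
width: 0.075
```

Run:
```python
from h import *
from rig import telemetry
s=telemetry.sense();print(s['position'],s['joints']);plan(s,[.426,.2915,.15],177,5)
```

```text
[0.44693039 0.28223609 0.17050819] [ 4.55447343e-01  4.08124606e-02  1.45442653e+00  7.56066996e-04
  1.64303152e+00 -7.37016143e-01]
shift mm [22.9  0.8 20.5] rel rad [ 0.003  0.002 -0.326]
[[0.046, 0.002, 0.041, 0.005, 0.004, -0.652], [0.046, 0.005, 0.041, 0.005, 0.004, -0.652], [0.045, 0.008, 0.041, 0.005, 0.004, -0.652], [0.045, 0.011, 0.041, 0.005, 0.004, -0.652], [0.044, 0.013, 0.041, 0.005, 0.004, -0.652]]
```

>>> {"op": "move_arm", "data": {
  "plan": [
    [0.04, 0, 0, 0, 0, -0.8],
    [0.05, 0, 0, 0, 0, -0.8],
    [0.05, 0.01, 0, 0, 0, -0.8],
    [0.04, 0.01, 0, 0, 0, -0.7],
    [0, 0, 0, 0, 0, 0]
  ]
}}

```text
time_s: 17.45
position: [0.4277, 0.2885, 0.1681]
tcp_rot: [-0.085, -3.14, -0.002]
wrist_force: [-0.6, -0.3, 0.5]
width: 0.0752
```

```bash
python3 look.py w12
python3 - <<'E'
from h import *
from rig import telemetry
s=telemetry.sense();print(s['position'],s['joints']);plan(s,[.426,.2915,.15],177,5)
E
```

```text
17.45 [0.42766851 0.28852587 0.168061  ] [-8.52896076e-02 -3.14029330e+00 -1.60139951e-03] [-0.5576884  -0.2990188   0.47707733] 0.07524497392553273 [ 4.82886482e-01  1.55428308e-02  1.48516253e+00  9.60910559e-04
  1.64051252e+00 -1.03353656e+00]
[0.42785249 0.28843085 0.16801234] [ 4.82646457e-01  1.58040532e-02  1.48499383e+00  8.34292101e-04
  1.64043639e+00 -1.03241680e+00]
shift mm [ 2.   2.9 18. ] rel rad [ 0.001 -0.    -0.003]
[[0.004, 0.006, 0.036, 0.002, -0.0, -0.007], [0.004, 0.006, 0.036, 0.002, -0.0, -0.007], [0.004, 0.006, 0.036, 0.002, -0.0, -0.007], [0.004, 0.006, 0.036, 0.002, -0.0, -0.007], [0.004, 0.006, 0.036, 0.002, -0.0, -0.007]]
```

View pics/w12.png

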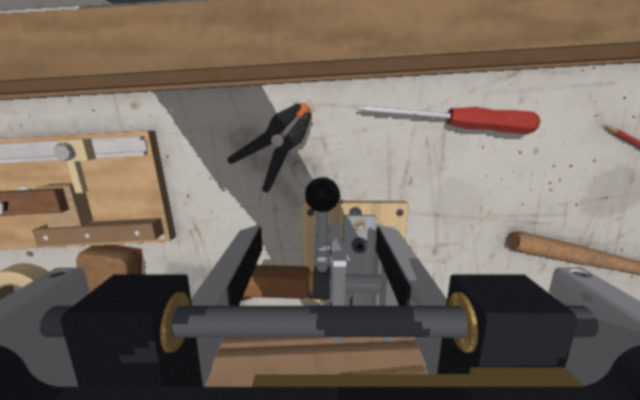

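Run:
```python
from h import *
import pickle
s,c=pickle.load(open('pics/w12.pkl','rb'));T=wpose(s)
for z in(.072,.077,.08):print(onz(c,322.5,195,z,T))
```

```text
[0.42884169 0.29293489 0.072     ]
[0.42748074 0.29293331 0.077     ]
[0.42666417 0.29293236 0.08      ]
```

>>> {"op": "move_arm", "data": {
  "plan": [
    [0, 0.02, 0.15, 0, 0, 0],
    [0, 0.01, 0.2, 0, 0, 0],
    [0, 0.01, 0.2, 0, 0, 0],
    [0, 0, 0.15, 0, 0, 0],
    [0, 0, 0, 0, 0, 0]
  ]
}}

```text
time_s: 18.0
position: [0.4281, 0.2921, 0.0912]
tcp_rot: [-0.098, -3.139, -0.0]
wrist_force: [-0.7, 0.5, 0.1]
width: 0.0753
```

Run:
```python
from h import *
from rig import telemetry
s=telemetry.sense();print(s['position']);plan(s,[.427,.2928,.069],177,5)
```

```text
[0.42808946 0.2920796  0.09123482]
shift mm [ 1.1  0.7 22.2] rel rad [-0.    -0.001 -0.01 ]
[[0.002, 0.001, 0.044, -0.0, -0.003, -0.02], [0.002, 0.001, 0.044, -0.0, -0.003, -0.02], [0.002, 0.001, 0.044, -0.0, -0.003, -0.02], [0.002, 0.001, 0.044, -0.0, -0.003, -0.02], [0.002, 0.001, 0.044, -0.0, -0.003, -0.02]]
```

>>> {"op": "move_arm", "data": {
  "plan": [
    [0.01, 0.01, 0.1, 0, 0, -0.05],
    [0, 0, 0.08, 0, 0, -0.05],
    [0, 0, 0.04, 0, 0, 0],
    [0, 0, 0, 0, 0, 0],
    [0, 0, 0, 0, 0, 0]
  ]
}}

```text
time_s: 18.5
position: [0.4276, 0.2934, 0.0675]
tcp_rot: [-0.084, -3.14, -0.001]
wrist_force: [-0.2, -0.2, 0.4]
width: 0.0753
```

```bash
python3 look.py w13
python3 - <<'E'
from h import *
from rig import telemetry
s=telemetry.sense();print(s['position']);plan(s,[.427,.2928,.069],177,5)
i=cv2.imread('pics/w13.png')
cv2.imwrite('pics/w13c.png',cv2.resize(i[120:320,200:440],None,fx=3,fy=3,interpolation=cv2.INTER_CUBIC))
E
```

```text
18.5 [0.42760549 0.29336224 0.06750157] [-8.36414671e-02 -3.13959910e+00 -5.75187481e-04] [-0.16625946 -0.19344081  0.35739093] 0.07527388945824494 [ 4.91403831e-01  7.39802591e-02  1.62721820e+00  7.60153510e-04
  1.44097702e+00 -1.02622210e+00]
[0.427646   0.29339163 0.06760412]
shift mm [ 0.6 -0.6 -1.4] rel rad [ 0.    -0.001 -0.001]
[[0.001, -0.001, -0.003, 0.001, -0.001, -0.002], [0.001, -0.001, -0.003, 0.001, -0.001, -0.002], [0.001, -0.001, -0.003, 0.001, -0.001, -0.002], [0.001, -0.001, -0.003, 0.001, -0.001, -0.002], [0.001, -0.001, -0.003, 0.001, -0.001, -0.002]]
```

View pics/w13c.png

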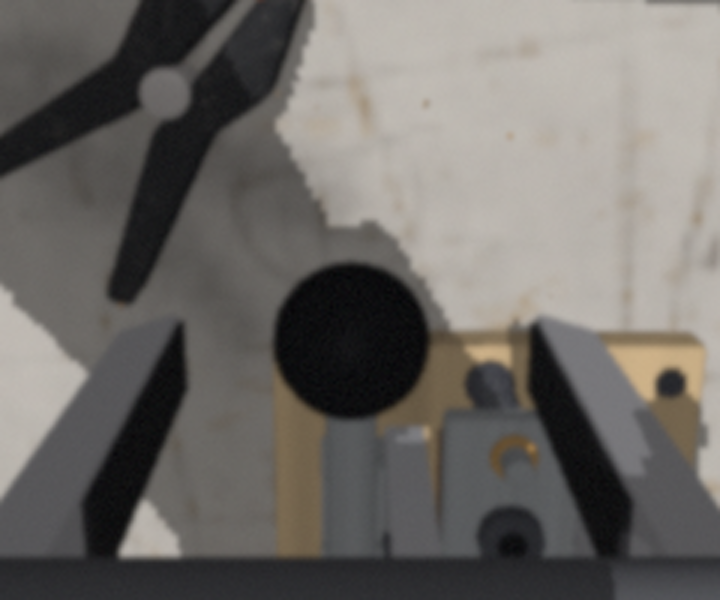

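Run:
```python
from h import *
import pickle
s,c=pickle.load(open('pics/w13.pkl','rb'));T=wpose(s)
for p in[(0,0,-.008),(.005,0,-.008),(0,0,-.003),(0,.002,-.008)]:print(proj(c,(T@np.r_[p,1])[:3],T))
for z in(.072,.077,.08):print(onz(c,317.3,233.3,z,T))
```

```text
[318.10004402 233.11935527]
[318.10846061 226.35721119]
[318.11268206 230.38418349]
[320.9890808 233.1238304]
[0.42917369 0.29270764 0.072     ]
[0.42709512 0.29283799 0.077     ]
[0.42584797 0.29291619 0.08      ]
```

>>> {"op": "move_arm", "data": {
  "plan": [
    [0, 0, 0, 0, 0, 0],
    [0, 0, 0, 0, 0, 0],
    [0, 0, 0, 0, 0, 0],
    [0, 0, 0, 0, 0, 0],
    [0, 0, 0, 0, 0, 0]
  ],
  "fingers": -1,
  "squeeze": 30
}}

```text
time_s: 19.05
position: [0.4288, 0.294, 0.0696]
tcp_rot: [0.084, 3.138, 0.004]
wrist_force: [-0.2, 0.2, -0.1]
width: 0.0386
```

>>> {"op": "move_arm", "data": {
  "plan": [
    [0, 0, 0, 0, 0, 0],
    [0, 0, 0, 0, 0, 0],
    [0, 0, 0, 0, 0, 0],
    [0, 0, 0, 0, 0, 0],
    [0, 0, 0, 0, 0, 0]
  ]
}}

```text
time_s: 19.55
position: [0.4287, 0.2936, 0.0694]
tcp_rot: [0.084, 3.138, 0.002]
wrist_force: [0.3, 0.4, 0.7]
width: 0.0279
```

```bash
cat > arc.py <<'E'
# knob (grasp point) on arc: axis at slot; prints angle, radius, hub-axis coord, and next tool shifts
import sys
from h import *
from rig import telemetry
np.set_printoptions(precision=3,suppress=True)
s=telemetry.sense();T=wpose(s);y=np.radians(87.)
X=np.array([np.cos(y),np.sin(y),0]);L=np.array([-np.sin(y),np.cos(y),0]);Z=np.array([0,0,1.])
C=np.array([.5272,.2964,.080])   # axis, slightly sagged
G=(T@[0,0,-.008,1])[:3];d=G-C
a=np.arctan2(d[2],d@L)
print('t',round(s['time_s'],2),'ang',round(np.degrees(a),1),'rad mm',round(1000*np.hypot(d[2],d@L),1),'along X',round(1000*(d@X),1),'F along X/L/Z',np.round([s['wrist_force']@X,s['wrist_force']@L,s['wrist_force'][2]],1),'w',round(s['width'],4))
Rt=np.column_stack([L,X,-Z]);print('rot needed',R.from_matrix(T[:3,:3].T@Rt).as_rotvec()*10)
cur=G
for k in range(1,6):
    b=a+np.radians(float(sys.argv[1]))*k
    g=C+.1*(np.cos(b)*L+np.sin(b)*Z)-.009*X
    print(round(np.degrees(b),1),T[:3,:3].T@(g-cur)*10);cur=g
E
python3 arc.py 3
```

```text
t 19.55 ang -1.5 rad mm 98.3 along X -8.0 F along X/L/Z [ 0.4 -0.3  0.7] w 0.0279
rot needed [ 0.016  0.022 -0.013]
1.5 [ 0.017 -0.01  -0.052]
4.5 [-0.003  0.    -0.052]
7.5 [-0.006  0.    -0.052]
10.5 [-0.008  0.    -0.052]
13.5 [-0.011  0.    -0.051]
```

```bash
python3 look.py w14; python3 look.py s14 scene
python3 - <<'E'
from h import *
i=cv2.imread('pics/w14.png')
cv2.imwrite('pics/w14c.png',cv2.resize(i[120:320,200:440],None,fx=3,fy=3,interpolation=cv2.INTER_CUBIC))
i=cv2.imread('pics/s14.png')
cv2.imwrite('pics/s14c.png',cv2.resize(i[190:300,200:330],None,fx=6,fy=5.4,interpolation=cv2.INTER_CUBIC))
E
```

```text
19.55 [0.42871805 0.29359923 0.06941578] [8.42246670e-02 3.13824791e+00 2.35436608e-03] [0.29542334 0.35904251 0.68944982] 0.027890847017240317 [ 4.91181617e-01  7.23132992e-02  1.62503586e+00  2.08653956e-04
  1.44157742e+00 -1.02597797e+00]
19.6 [0.42871667 0.29360941 0.06941452] [8.41643796e-02 3.13818733e+00 2.31655687e-03] [-0.31124411 -0.60473224  1.12815368] 0.027650041122778385 [ 4.91237158e-01  7.22951371e-02  1.62505792e+00  1.56419270e-04
  1.44153138e+00 -1.02595313e+00]
```

View pics/w14c.png

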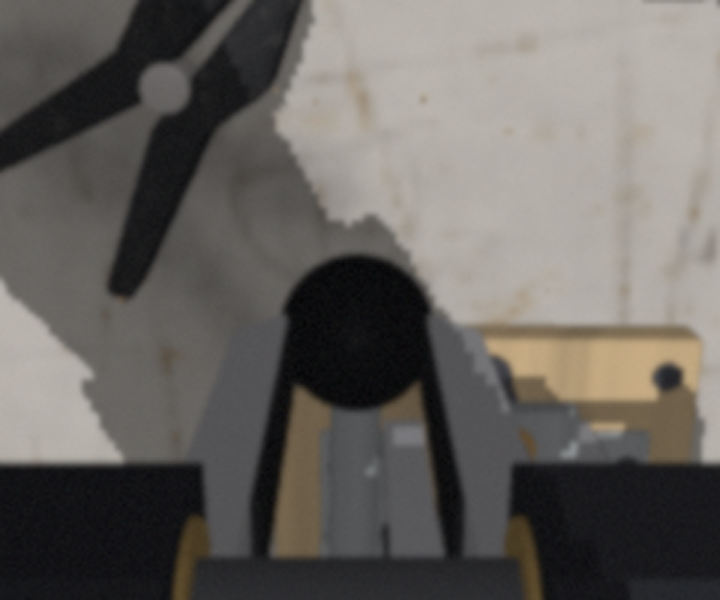

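View pics/s14c.png

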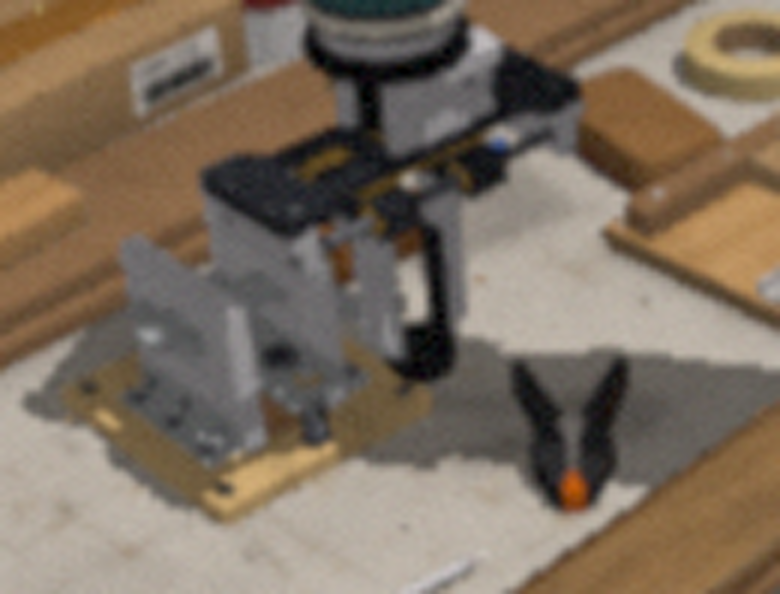

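```bash
python3 arc.py 5
```

```text
t 19.65 ang -1.5 rad mm 98.3 along X -8.0 F along X/L/Z [-0.6 -0.2  0.3] w 0.0276
rot needed [ 0.016  0.022 -0.012]
3.5 [ 0.016 -0.01  -0.087]
8.5 [-0.009  0.    -0.087]
13.5 [-0.017  0.    -0.086]
18.5 [-0.024  0.    -0.084]
23.5 [-0.031  0.    -0.081]
```

>>> {"op": "move_arm", "data": {
  "plan": [
    [0, 0, -0.06, 0, 0, 0],
    [-0.01, 0, -0.09, 0, 0, 0],
    [-0.01, 0, -0.09, 0, 0, 0],
    [-0.02, 0, -0.08, 0, 0, 0],
    [-0.03, 0, -0.08, 0, 0, 0]
  ]
}}

```text
time_s: 20.15
position: [0.4357, 0.2933, 0.1124]
tcp_rot: [0.083, 3.139, 0.002]
wrist_force: [-0.2, 0.1, -0.1]
width: 0.0003
```

```bash
python3 arc.py 5; python3 look.py w15 >/dev/null
```

```text
t 20.15 ang 23.9 rad mm 99.8 along X -7.9 F along X/L/Z [ 0.1  0.2 -0.1] w 0.0003
rot needed [ 0.016  0.017 -0.007]
28.9 [-0.037 -0.011 -0.079]
33.9 [-0.046  0.    -0.074]
38.9 [-0.052  0.    -0.07 ]
43.9 [-0.058  0.    -0.065]
48.9 [-0.063  0.    -0.06 ]
```

View pics/w15.png

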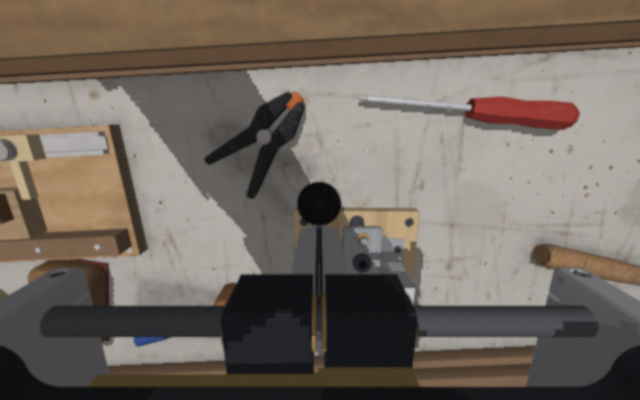

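Run:
```python
from h import *
import pickle
from scipy.optimize import least_squares
i=cv2.imread('pics/w15.png');cv2.imwrite('pics/w15c.png',cv2.resize(i[160:300,240:400],None,fx=4,fy=4,interpolation=cv2.INTER_CUBIC))
O=[('w11',208,176.3),('s11',200+423/6,200+327/6),('w12',322.5,195),('w13',317.3,233.3),('w15',319.5,204)]
D=[(pickle.load(open(f'pics/{n}.pkl','rb')),u,v) for n,u,v in O]
def f(p,D): return np.concatenate([proj(c,p,wpose(s))-[u,v] for (s,c),u,v in D])
for sel in (D,D[2:4],D[:2],D[2:5]):
    r=least_squares(f,[.427,.29,.075],args=(sel,));print(r.x,np.round(r.fun,1))
```

```text
[0.42639254 0.29326198 0.07999798] [-0.  -1.2 -0.3 -0.5  0.3 -0.3  0.6  0.7 -2.  -0.7]
[0.42813177 0.29282414 0.0745304 ] [-0.1 -0.   0.1  0. ]
[0.42563332 0.29197463 0.07831262] [ 0.  -0.1  0.3 -0.2]
[0.42917673 0.2934169  0.07210073] [ 0.5  0.3  1.   0.  -1.6 -0.3]
```

View pics/w15c.png

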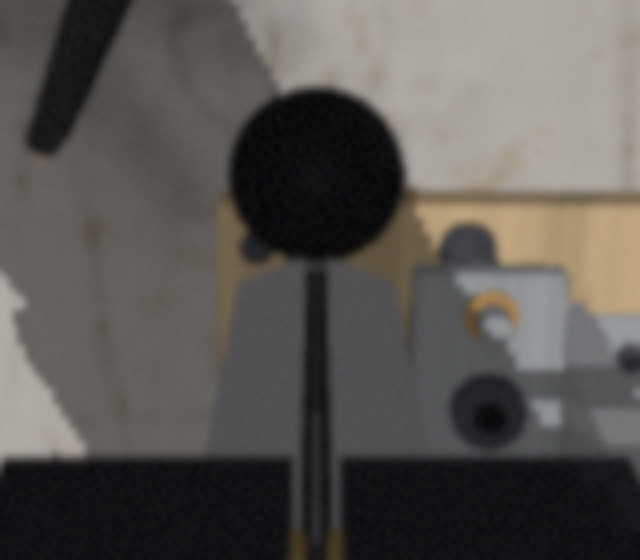

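Run:
```python
from h import *
import pickle
s,c=pickle.load(open('pics/w14.pkl','rb'));T=wpose(s)
for p in[(.008,.014,.011),(-.008,.014,.011),(0,.014,.011),(0,.014,-.008),(.008,.014,-.008)]:print(p,proj(c,(T@np.r_[p,1])[:3],T))
for p in [(.4285,.293,.072),(.4285,.293,.065),(.43,.293,.06)]:print(p,proj(c,p,T),(np.linalg.inv(T)@np.r_[p,1])[:3])
s,c=pickle.load(open('pics/w13.pkl','rb'));T=wpose(s)
for p in[(.008,.0376,.011),(-.008,.0376,.011),(.008,.0376,-.027)]:print(p,proj(c,(T@np.r_[p,1])[:3],T))
```

```text
(0.008, 0.014, 0.011) [336.88858845 213.33716432]
(-0.008, 0.014, 0.011) [336.50295935 233.24523818]
(0, 0.014, 0.011) [336.69390184 223.38784587]
(0, 0.014, -0.008) [338.32143469 233.15029509]
(0.008, 0.014, -0.008) [338.55127445 222.28811012]
(0.4285, 0.293, 0.072) [317.25896514 229.92504615] [ 0.00017998 -0.00060603 -0.00258557]
(0.4285, 0.293, 0.065) [317.28754075 226.30303574] [ 0.00019518 -0.00061694  0.00441441]
(0.43, 0.293, 0.06) [317.41321377 225.72316643] [-0.00129179 -0.00054428  0.00941777]
(0.008, 0.0376, 0.011) [368.46483119 213.38713709]
(-0.008, 0.0376, 0.011) [367.47196763 233.29349974]
(0.008, 0.0376, -0.027) [378.45517778 233.09329376]
```

Run:
```python
from h import *
import pickle
s,c=pickle.load(open('pics/s14.pkl','rb'));T=wpose(s)
for y in(.018,-.018):
  for z in(.011,-.008,-.022,-.05):
    p=proj(c,(T@[0,y,z,1])[:3]);print('s14',y,z,(p-[200,190])*[6,5.4])
s,c=pickle.load(open('pics/s8.pkl','rb'));T=wpose(s)
for y in(.013,-.013):
  for z in(.011,-.008,-.022,-.05):
    p=proj(c,(T@[0,y,z,1])[:3]);print('s8',y,z,(p-[200,200])*6)
```

```text
s14 0.018 0.011 [392.54299304 389.82194376]
s14 0.018 -0.008 [389.6904672  363.24207819]
s14 0.018 -0.022 [387.55594326 343.35256186]
s14 0.018 -0.05 [383.20133356 302.77626315]
s14 -0.018 0.011 [448.2952982  359.00606437]
s14 -0.018 -0.008 [445.98162021 332.64545988]
s14 -0.018 -0.022 [444.25080182 312.9255942 ]
s14 -0.018 -0.05 [440.72108486 272.71019968]
s8 0.013 0.011 [461.11707036 145.64927703]
s8 0.013 -0.008 [459.05241023 117.55621791]
s8 0.013 -0.022 [457.51012326  96.5708952 ]
s8 0.013 -0.05 [454.3708259   53.85564864]
s8 -0.013 0.011 [492.2966599  164.85823516]
s8 -0.013 -0.008 [490.45659757 136.58976717]
s8 -0.013 -0.022 [489.0818638  115.47003832]
s8 -0.013 -0.05 [486.28303706  72.47228627]
```

>>> {"op": "move_arm", "data": {
  "plan": [
    [0, 0, -0.02, 0, 0, 0],
    [0, 0, 0, 0, 0, 0],
    [0, 0, 0, 0, 0, 0],
    [0, 0, 0, 0, 0, 0],
    [0, 0, 0, 0, 0, 0]
  ],
  "fingers": 0.4
}}

```text
time_s: 20.7
position: [0.4372, 0.2937, 0.1166]
tcp_rot: [0.084, 3.136, 0.005]
wrist_force: [-0.1, 0.4, -0.3]
width: 0.0367
```

```bash
python3 look.py w16;python3 - <<'E'
from h import *
from rig import telemetry
s=telemetry.sense();print(s['position']);plan(s,[.428,.2932,.042],177,5)
i=cv2.imread('pics/w16.png');cv2.imwrite('pics/w16c.png',cv2.resize(i[120:320,200:440],None,fx=3,fy=3,interpolation=cv2.INTER_CUBIC))
E
```

```text
20.7 [0.43723119 0.29365675 0.11657805] [0.08406907 3.13562073 0.00508384] [-0.12308425  0.37306101 -0.31678767] 0.03674953184116429 [ 4.83432304e-01  5.58937756e-02  1.54620285e+00  4.64636255e-04
  1.53368854e+00 -1.03377079e+00]
[0.43715139 0.29365629 0.11648814]
shift mm [ 9.5 -1.2 74.4] rel rad [ 0.003  0.005 -0.001]
[[0.019, -0.002, 0.149, 0.007, 0.009, -0.002], [0.019, -0.002, 0.149, 0.007, 0.009, -0.002], [0.019, -0.002, 0.149, 0.007, 0.009, -0.002], [0.019, -0.002, 0.149, 0.007, 0.009, -0.002], [0.018, -0.002, 0.149, 0.007, 0.009, -0.002]]
```

View pics/w16c.png

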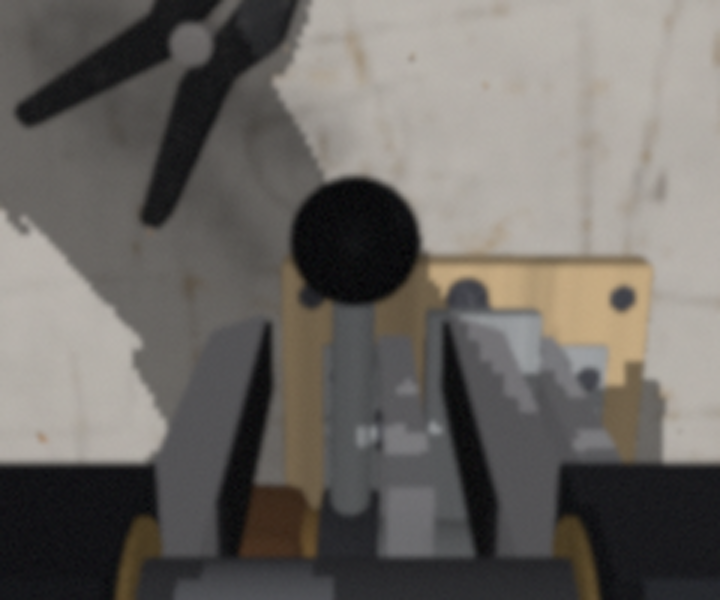

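>>> {"op": "move_arm", "data": {
  "plan": [
    [0.05, 0, 0, 0, 0.02, 0],
    [0.05, 0, 0, 0, 0.02, 0],
    [0, 0, 0.1, 0, 0, 0],
    [0, 0, 0.15, 0, 0, 0],
    [0, 0, 0.15, 0, 0, 0]
  ]
}}

```text
time_s: 21.25
position: [0.4271, 0.2952, 0.0762]
tcp_rot: [0.083, 3.136, 0.009]
wrist_force: [-0.0, -0.4, -0.4]
width: 0.0657
```

Run:
```python
from h import *
from rig import telemetry
s=telemetry.sense();print(s['position'],s['wrist_force'],s['width']);plan(s,[.428,.2932,.042],177,5)
```

```text
[0.42709412 0.29518996 0.07623246] [-0.01499725 -0.37653349 -0.44135309] 0.06567378625123443
shift mm [-0.9 -2.1 34.2] rel rad [ 0.006  0.004 -0.001]
[[-0.002, -0.004, 0.068, 0.011, 0.008, -0.001], [-0.002, -0.004, 0.068, 0.011, 0.008, -0.001], [-0.002, -0.004, 0.068, 0.011, 0.008, -0.001], [-0.002, -0.004, 0.068, 0.011, 0.008, -0.001], [-0.002, -0.004, 0.068, 0.011, 0.008, -0.001]]
```

>>> {"op": "move_arm", "data": {
  "plan": [
    [0, -0.02, 0.1, 0.03, 0.02, 0],
    [0, -0.01, 0.12, 0.03, 0.02, 0],
    [0, 0, 0.08, 0, 0, 0],
    [0, 0, 0, 0, 0, 0],
    [0, 0, 0, 0, 0, 0]
  ]
}}

```text
time_s: 21.75
position: [0.4245, 0.2908, 0.0402]
tcp_rot: [-0.083, -3.134, 0.006]
wrist_force: [-0.5, 0.2, 0.1]
width: 0.0657
```

```bash
python3 look.py w17;python3 look.py s17 scene
python3 - <<'E'
from h import *
from rig import telemetry
s=telemetry.sense();print(s['position'],s['wrist_force'],s['width']);plan(s,[.428,.2932,.042],177,5)
i=cv2.imread('pics/w17.png');cv2.imwrite('pics/w17c.png',cv2.resize(i[120:320,200:440],None,fx=3,fy=3,interpolation=cv2.INTER_CUBIC))
i=cv2.imread('pics/s17.png');cv2.imwrite('pics/s17c.png',cv2.resize(i[220:280,230:310],None,fx=9,fy=9,interpolation=cv2.INTER_CUBIC))
E
```

```text
21.75 [0.42447009 0.29080046 0.04019615] [-0.08270221 -3.13443141  0.00649511] [-0.54875533  0.24391388  0.07558809] 0.06569532550811014 [ 4.90856413e-01  9.27623540e-02  1.66415577e+00 -6.12374182e-04
  1.39199360e+00 -1.02707089e+00]
21.8 [0.42447677 0.29078485 0.04026777] [-0.08275711 -3.13444438  0.00645976] [-0.14082976 -0.85386539 -0.06034422] 0.06566576892801648 [ 4.90814453e-01  9.26727515e-02  1.66410157e+00 -5.99815992e-04
  1.39211377e+00 -1.02708042e+00]
[0.42469181 0.29088769 0.04061178] [ 0.12178918 -0.56133994 -0.86831643] 0.06588768332985553
shift mm [-3.2  2.5 -1.4] rel rad [-0.004 -0.005 -0.   ]
[[-0.006, 0.005, -0.003, -0.008, -0.011, -0.001], [-0.006, 0.005, -0.003, -0.008, -0.011, -0.001], [-0.006, 0.005, -0.003, -0.008, -0.011, -0.001], [-0.006, 0.005, -0.003, -0.008, -0.011, -0.001], [-0.006, 0.005, -0.003, -0.008, -0.011, -0.001]]
```

View pics/w17c.png

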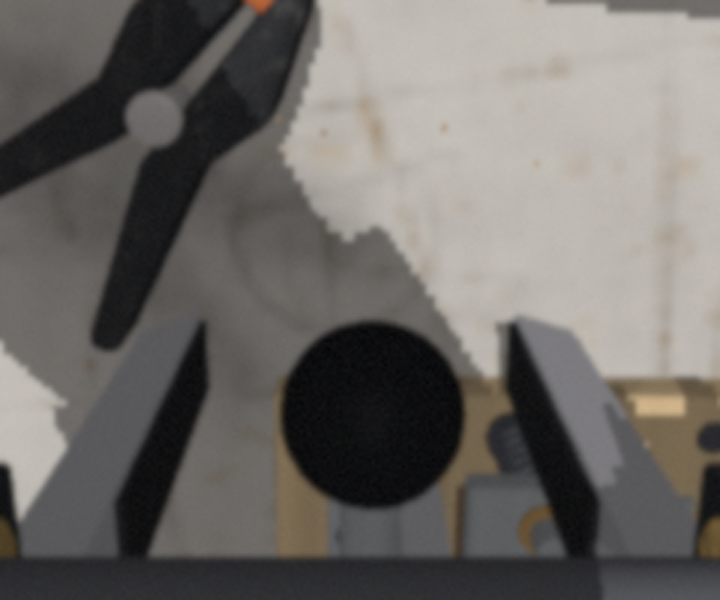

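View pics/s17c.png

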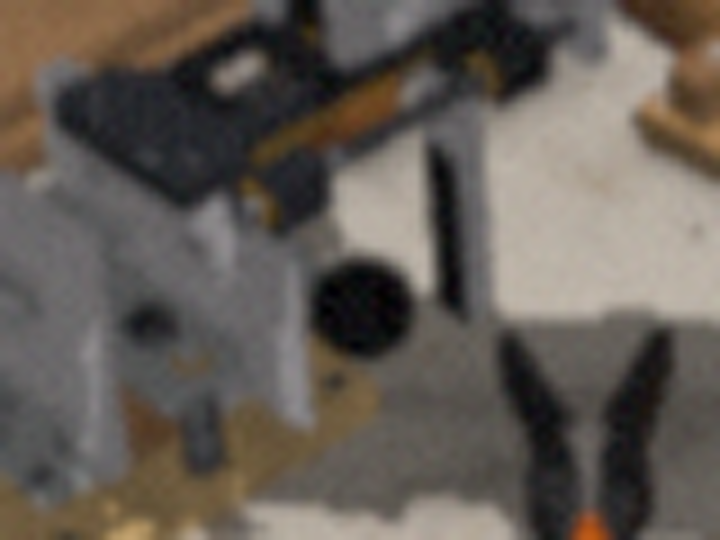

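>>> {"op": "move_arm", "data": {
  "plan": [
    [-0.02, 0.02, 0, -0.02, -0.03, 0],
    [-0.02, 0.01, 0, -0.02, -0.02, 0],
    [0, 0, 0, 0, 0, 0],
    [0, 0, 0, 0, 0, 0],
    [0, 0, 0, 0, 0, 0]
  ]
}}

```text
time_s: 22.35
position: [0.4309, 0.2949, 0.043]
tcp_rot: [0.083, 3.136, 0.004]
wrist_force: [-0.1, -0.3, 0.1]
width: 0.0658
```

Run:
```python
from h import *
from rig import telemetry
s=telemetry.sense();print(s['position'],s['wrist_force'],s['width']);plan(s,[.428,.2932,.042],177,5)
```

```text
[0.43085358 0.29486169 0.04299819] [-0.10101366 -0.25001076  0.12782308] 0.06575687536443826
shift mm [ 2.8 -1.8  1. ] rel rad [ 0.003  0.004 -0.   ]
[[0.006, -0.004, 0.002, 0.006, 0.008, -0.001], [0.006, -0.004, 0.002, 0.006, 0.008, -0.001], [0.006, -0.004, 0.002, 0.006, 0.008, -0.001], [0.006, -0.004, 0.002, 0.006, 0.008, -0.001], [0.006, -0.004, 0.002, 0.006, 0.008, -0.001]]
```

>>> {"op": "move_arm", "data": {
  "plan": [
    [0.02, -0.01, 0, 0.01, 0.02, 0],
    [0, 0, 0, 0, 0, 0],
    [0, 0, 0, 0, 0, 0],
    [0, 0, 0, 0, 0, 0],
    [0, 0, 0, 0, 0, 0]
  ],
  "fingers": -1,
  "squeeze": 35
}}

```text
time_s: 22.85
position: [0.4285, 0.2938, 0.043]
tcp_rot: [0.083, 3.139, 0.003]
wrist_force: [-0.2, 0.7, -0.3]
width: 0.0345
```

>>> {"op": "move_arm", "data": {
  "plan": [
    [0, 0, 0, 0, 0, 0],
    [0, 0, 0, 0, 0, 0],
    [0, 0, 0, 0, 0, 0],
    [0, 0, 0, 0, 0, 0],
    [0, 0, 0, 0, 0, 0]
  ]
}}

```text
time_s: 23.35
position: [0.4284, 0.2938, 0.0429]
tcp_rot: [0.083, 3.139, 0.003]
wrist_force: [-0.4, 0.0, 0.3]
width: 0.0345
```

```bash
sed -i 's/\[0,0,-.008,1\]/[0,0,-.034,1]/' arc.py; python3 arc.py 5; python3 look.py w18;python3 - <<'E'
from h import *
i=cv2.imread('pics/w18.png');cv2.imwrite('pics/w18c.png',cv2.resize(i[120:320,200:440],None,fx=3,fy=3,interpolation=cv2.INTER_CUBIC))
E
```

```text
t 23.35 ang -1.8 rad mm 98.6 along X -7.8 F along X/L/Z [0.  0.4 0.3] w 0.0345
rot needed [ 0.017  0.018 -0.003]
3.2 [ 0.013 -0.012 -0.087]
8.2 [-0.009  0.    -0.087]
13.2 [-0.016  0.    -0.086]
18.2 [-0.024  0.    -0.084]
23.2 [-0.031  0.    -0.082]
23.35 [0.4284494  0.29381262 0.04292291] [8.27155625e-02 3.13866149e+00 2.56965585e-03] [-0.35416198  0.02888683  0.29184872] 0.03447376540523063 [ 4.91574618e-01  9.33894492e-02  1.65769103e+00  5.19706007e-04
  1.38810283e+00 -1.02662017e+00]
```

View pics/w18c.png

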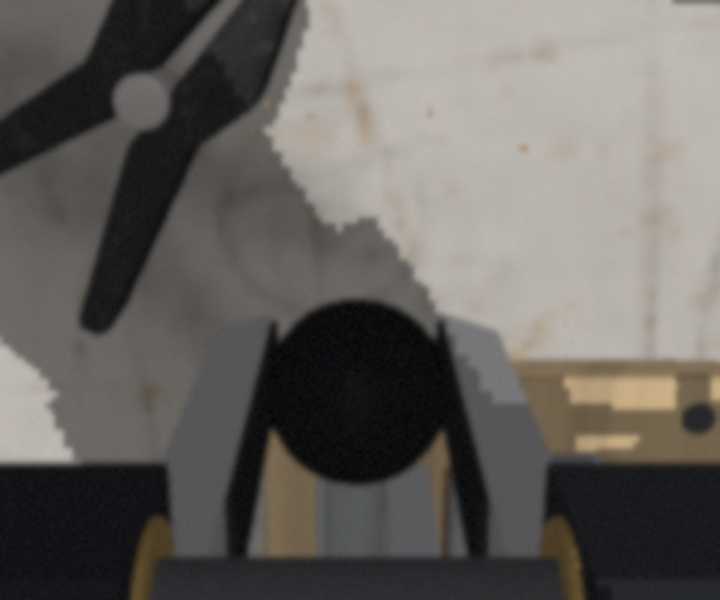

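>>> {"op": "move_arm", "data": {
  "plan": [
    [0, 0, -0.07, 0, 0, 0],
    [-0.01, 0, -0.09, 0, 0, 0],
    [-0.02, 0, -0.09, 0, 0, 0],
    [-0.02, 0, -0.08, 0, 0, 0],
    [-0.03, 0, -0.08, 0, 0, 0]
  ]
}}

```text
time_s: 23.9
position: [0.4375, 0.2922, 0.0855]
tcp_rot: [0.083, 3.138, -0.001]
wrist_force: [2.7, 0.1, -3.7]
width: 0.0347
```

```bash
python3 arc.py 5
```

```text
t 23.9 ang 23.8 rad mm 97.8 along X -8.8 F along X/L/Z [ 0.2 -2.7 -3.7] w 0.0347
rot needed [-0.004  0.026 -0.007]
28.8 [-0.019 -0.002 -0.087]
33.8 [-0.046  0.    -0.074]
38.8 [-0.052  0.    -0.07 ]
43.8 [-0.058  0.    -0.065]
48.8 [-0.063  0.    -0.06 ]
```

>>> {"op": "move_arm", "data": {
  "plan": [
    [-0.03, 0, -0.08, 0, 0.01, 0],
    [-0.04, 0, -0.08, 0, 0, 0],
    [-0.05, 0, -0.07, 0, 0, 0],
    [-0.06, 0, -0.07, 0, 0, 0],
    [-0.06, 0, -0.06, 0, 0, 0]
  ]
}}

```text
time_s: 24.4
position: [0.4632, 0.2906, 0.1229]
tcp_rot: [0.084, 3.14, -0.002]
wrist_force: [2.4, 0.2, -8.5]
width: 0.0346
```

```bash
python3 arc.py 4
```

```text
t 24.4 ang 50.4 rad mm 99.8 along X -9.1 F along X/L/Z [ 0.3 -2.4 -8.5] w 0.0346
rot needed [-0.012  0.003 -0.011]
54.4 [-0.054  0.001 -0.044]
58.4 [-0.058  0.    -0.039]
62.4 [-0.061  0.    -0.034]
66.4 [-0.063  0.    -0.03 ]
70.4 [-0.065  0.    -0.026]
```

>>> {"op": "move_arm", "data": {
  "plan": [
    [-0.06, 0, -0.04, 0, 0, 0],
    [-0.06, 0.01, -0.04, 0, 0, 0],
    [-0.07, 0, -0.03, 0, 0, 0],
    [-0.07, 0, -0.03, 0, 0, 0],
    [-0.07, 0, -0.02, 0, 0, 0]
  ]
}}

```text
time_s: 24.9
position: [0.4934, 0.2886, 0.1391]
tcp_rot: [-0.082, -3.127, 0.009]
wrist_force: [-4.6, -0.7, -1.0]
width: 0.035
```

```bash
python3 arc.py 4;python3 look.py s19 scene >/dev/null
python3 - <<'E'
from h import *
i=cv2.imread('pics/s19.png');cv2.imwrite('pics/s19c.png',cv2.resize(i[200:290,210:310],None,fx=6,fy=6,interpolation=cv2.INTER_CUBIC))
E
```

```text
t 24.9 ang 70.6 rad mm 98.8 along X -9.4 F along X/L/Z [-0.9  4.5 -1. ] w 0.035
rot needed [-0.059 -0.134  0.002]
74.6 [-0.062  0.004 -0.033]
78.6 [-0.068 -0.    -0.017]
82.6 [-0.069 -0.    -0.012]
86.6 [-0.069 -0.    -0.008]
90.6 [-0.07  -0.    -0.003]
```

View pics/s19c.png

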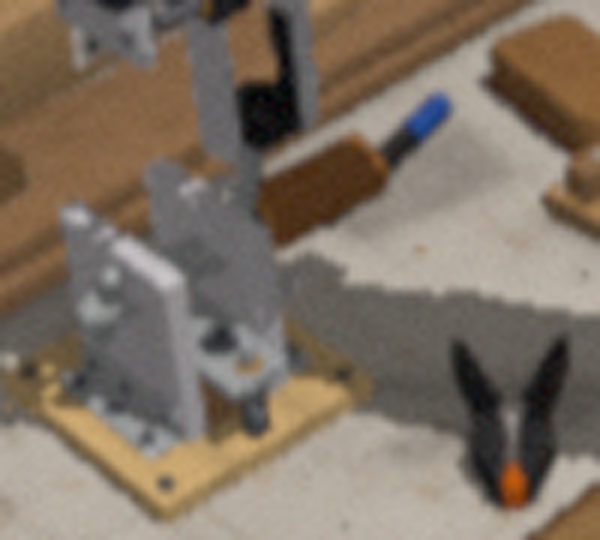

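>>> {"op": "move_arm", "data": {
  "plan": [
    [-0.08, 0.01, -0.03, -0.02, -0.05, 0],
    [-0.08, 0, -0.02, 0, -0.03, 0],
    [-0.08, 0, -0.01, 0, 0, 0],
    [-0.08, 0, -0.01, 0, 0, 0],
    [-0.08, 0, 0, 0, 0, 0]
  ]
}}

```text
time_s: 25.45
position: [0.5325, 0.2865, 0.1457]
tcp_rot: [-0.08, -3.126, 0.01]
wrist_force: [-7.6, -2.6, -0.5]
width: 0.0342
```

```bash
python3 arc.py 4
```

```text
t 25.45 ang 93.6 rad mm 99.9 along X -9.3 F along X/L/Z [-3.   7.4 -0.5] w 0.0342
rot needed [-0.069 -0.148  0.01 ]
97.6 [-0.07   0.003  0.005]
101.6 [-0.069  0.     0.011]
105.6 [-0.068  0.     0.015]
109.6 [-0.067  0.     0.02 ]
113.6 [-0.065  0.     0.025]
```

Almost at the stop (93.6°); press the last few degrees gently.

>>> {"op": "move_arm", "data": {
  "plan": [
    [-0.06, 0.01, 0, 0, 0, 0],
    [-0.06, 0, 0, 0, 0, 0],
    [-0.06, 0, 0.01, 0, 0, 0],
    [-0.04, 0, 0, 0, 0, 0],
    [0, 0, 0, 0, 0, 0]
  ]
}}

```text
time_s: 25.95
position: [0.5536, 0.2855, 0.1435]
tcp_rot: [-0.081, -3.115, 0.014]
wrist_force: [-1.5, -1.6, -1.2]
width: 0.0318
```

```bash
python3 arc.py 4; python3 look.py w20 >/dev/null
```

```text
t 25.95 ang 105.9 rad mm 101.4 along X -9.2 F along X/L/Z [-1.7  1.4 -1.2] w 0.0318
rot needed [-0.095 -0.25   0.005]
109.9 [-0.063  0.003  0.033]
113.9 [-0.065  0.     0.024]
117.9 [-0.064  0.     0.029]
121.9 [-0.061  0.     0.033]
125.9 [-0.059  0.     0.037]
```

View pics/w20.png

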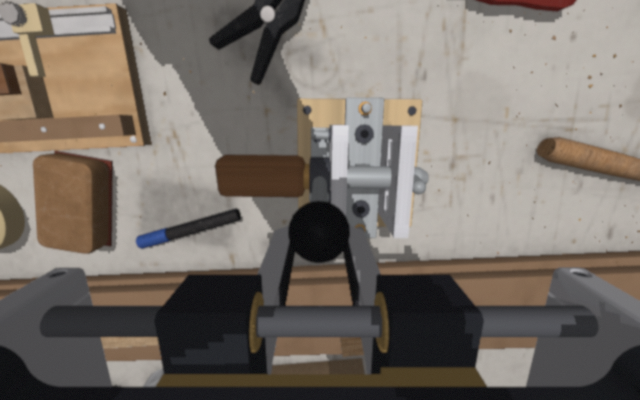

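Run:
```python
from h import *
import pickle
s,c=pickle.load(open('pics/w20.pkl','rb'));T=wpose(s);y=np.radians(87.)
X=np.array([np.cos(y),np.sin(y),0]);L=np.array([-np.sin(y),np.cos(y),0]);Z=np.array([0,0,1.])
C=np.array([.5272,.2964,.080])
for a in(85,90,95,97,100,105):
    b=np.radians(a);g=C+.1*(np.cos(b)*L+np.sin(b)*Z)-.009*X
    print(a,proj(c,g,T),(np.linalg.inv(T)@np.r_[g,1])[:3])
i=cv2.imread('pics/w20.png');cv2.imwrite('pics/w20c.png',cv2.resize(i[90:290,210:440],None,fx=3.4,fy=3,interpolation=cv2.INTER_CUBIC))
```

```text
85 [318.50328913 191.97878108] [ 0.03653098  0.00022903 -0.03520467]
90 [318.46440242 206.87827264] [ 0.02782762  0.00022026 -0.03580255]
95 [318.43961123 221.04521802] [ 0.01910527  0.00021871 -0.03563964]
97 [318.43363225 226.44901102] [ 0.01562588  0.00022011 -0.03536153]
100 [318.42880557 234.2284853 ] [ 0.0104303   0.00022438 -0.03471717]
105 [318.43143834 246.22725499] [ 0.00186874  0.00023723 -0.03304218]
```

View pics/w20c.png

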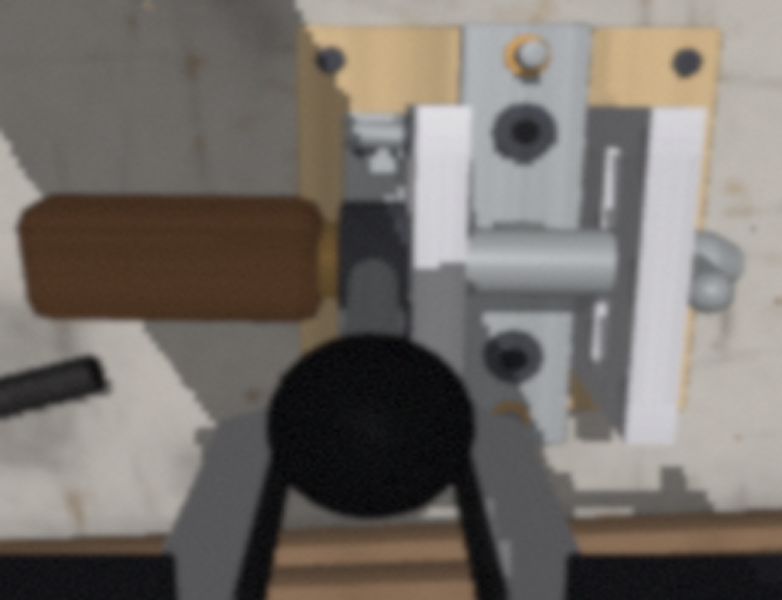

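>>> {"op": "move_arm", "data": {
  "plan": [
    [0, 0, 0, 0, 0, 0],
    [0, 0, 0, 0, 0, 0],
    [0, 0, 0, 0, 0, 0],
    [0, 0, 0, 0, 0, 0],
    [0, 0, 0, 0, 0, 0]
  ],
  "fingers": 0.6
}}

```text
time_s: 26.5
position: [0.5591, 0.2876, 0.149]
tcp_rot: [-0.081, -3.132, 0.003]
wrist_force: [-0.3, 0.4, 0.4]
width: 0.0678
```

```bash
python3 arc.py 4; python3 look.py w21 >/dev/null;python3 look.py s21 scene >/dev/null
python3 - <<'E'
from h import *
i=cv2.imread('pics/w21.png');cv2.imwrite('pics/w21c.png',cv2.resize(i[70:290,190:460],None,fx=2.8,fy=2.7,interpolation=cv2.INTER_CUBIC))
E
```

```text
t 26.5 ang 107.6 rad mm 108.1 along X -7.0 F along X/L/Z [0.4 0.3 0.4] w 0.0678
rot needed [-0.022 -0.087  0.006]
111.6 [-0.042 -0.02   0.1  ]
115.6 [-0.064  0.     0.027]
119.6 [-0.062  0.     0.032]
123.6 [-0.06   0.     0.036]
127.6 [-0.057  0.     0.04 ]
```

View pics/w21c.png

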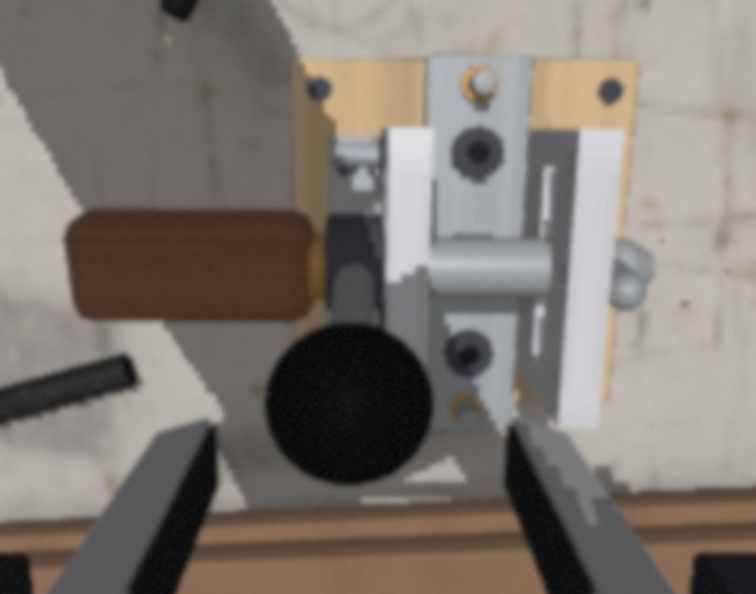

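>>> {"op": "move_arm", "data": {
  "plan": [
    [0, 0, -0.1, 0, 0, 0],
    [0, 0, -0.2, 0, 0, 0],
    [0, 0, -0.25, 0, 0, 0],
    [0, 0, -0.25, 0, 0, 0],
    [0, 0, -0.2, 0, 0, 0]
  ]
}}

```text
time_s: 27.1
position: [0.558, 0.2871, 0.2499]
tcp_rot: [-0.081, -3.124, 0.008]
wrist_force: [0.0, -0.2, 0.4]
width: 0.0753
```

>>> {"op": "move_arm", "data": {
  "plan": [
    [0.2, 0, 0, 0, 0, 0],
    [0.3, 0, 0, 0, 0, 0],
    [0.2, 0, 0, 0, 0, 0],
    [0, 0, 0, 0, 0, 0],
    [0, 0, 0, 0, 0, 0]
  ]
}}

```text
time_s: 27.6
position: [0.4893, 0.2916, 0.2602]
tcp_rot: [-0.082, -3.138, -0.002]
wrist_force: [-0.3, -0.6, 0.8]
width: 0.0755
```

```bash
python3 look.py w22;python3 look.py s22 scene >/dev/null
python3 - <<'E'
from h import *
import pickle
i=cv2.imread('pics/w22.png');cv2.imwrite('pics/w22c.png',i)
i=cv2.imread('pics/s22.png');cv2.imwrite('pics/s22c.png',cv2.resize(i[190:300,200:320],None,fx=6,fy=5.4,interpolation=cv2.INTER_CUBIC))
s,c=pickle.load(open('pics/s22.pkl','rb'));y=np.radians(87.)
X=np.array([np.cos(y),np.sin(y),0]);L=np.array([-np.sin(y),np.cos(y),0]);Z=np.array([0,0,1.])
for a in(85,90,95,97,100,105):
    b=np.radians(a);g=np.array([.5272,.2964,.080])+.1*(np.cos(b)*L+np.sin(b)*Z)-.009*X
    print(a,(proj(c,g)-[200,190])*[6,5.4])
E
```

```text
27.6 [0.48933653 0.29164606 0.2602258 ] [-8.23919468e-02 -3.13781784e+00 -1.58071216e-03] [-0.33893694 -0.64086607  0.84020691] 0.07548682329069317 [ 0.43658703  0.13077208  1.18136109  0.00217708  1.83141878 -1.08114699]
85 [287.74016369 129.30035018]
90 [276.83843017 122.53705154]
95 [266.18736542 116.97418277]
97 [262.01696215 115.09265838]
100 [255.87472828 112.64334581]
105 [245.98275911 109.56362456]
```

View pics/w22c.png

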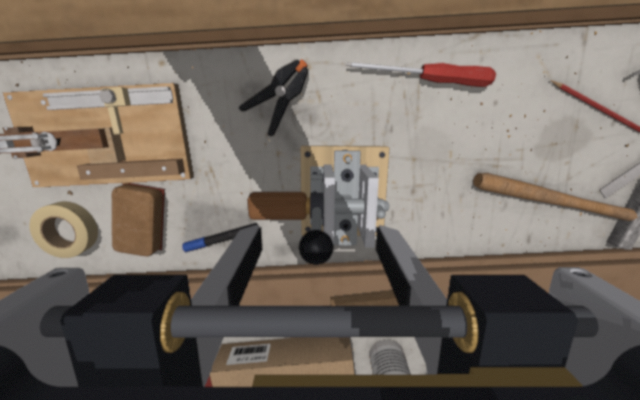

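View pics/s22c.png

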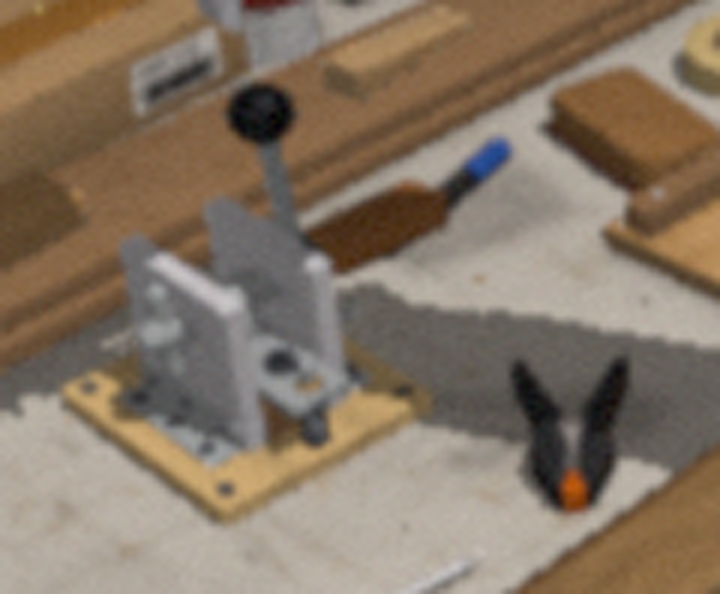

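```bash
python3 -c "
from rig import bot;print(bot.sign_off())"
```

```text
the job is handed in; nothing more can be done
None
```

I pushed the cam bar home through both cheeks, let go of it, swung the lever up by the ball knob to its stop, and handed the job in at about 28 s.

**Last checks**
- **Lever and T head:** The final scene picture shows the knob at crop pixel (262, 112). A lever at 97° against the stop pin should put it at (262, 115). The T head stands upright behind the far cheek, and the lever stayed up after I let go.
- **Hub:** The gap worked out to about 0 mm when I pushed it in. The later pictures still show the hub against the near cheek.
- **Forces:** Wrist readings stayed under about 10 N.
- **Other items:** They look unmoved in the pictures.

**What did not go smoothly**
- **First knob grip:** It slipped off before lifting the lever. In the pictures the fingertips sit about 25–30 mm further back than the stated tool frame. I gripped again about 26 mm lower, and that held.
- **End of the swing:** The gripper went a few millimetres past the stop and the ball slid a little in the pads.
- **Bush plate:** I did not measure its travel. That it is pressed down on the rail is inferred from the lever being at its stop.

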